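# Snap the filter cover onto the bench dust extractor

### The arm

A 6-joint arm with a two-finger parallel gripper is mounted at the origin on the work surface. World frame = base frame: x ahead of the robot, y to its left, z up, the work surface at z = 0. Lengths are in mm, angles in rad, forces in N, time in s.
With the tool pointing down it reaches from about 350 to 975 mm from the base axis. Payload 7.1 kg.
Tool frame: the origin (TCP) lies at the very end of the fingers, on their centre line; the grasp point (between the pads) lies 19 mm behind it; z points along the fingers, x is the direction in which the jaws open and shut, and the axes are right-handed (so a half turn about z gives the same grasp; the last joint's range is limited). The gripper opens to 88 mm and grips with 3 to 60 N. Pads are 20 mm wide; open, the fingers measure 115 mm over their backs; the gripper's body (75 mm by 178 mm) begins 61 mm behind the grasp point.
Start: joints at [1.113, 0.423, 1.63, -0, 1.089, -0.019], TCP at [265.501, 565.786, 222.675] pointing down, gripper open.
Joint ranges: [-3, 3], [-0.9, 2.11], [0.09, 2.58], [-1.31, 4.45], [0.11, 2.69], [-2.54, 2.54]. Speed limits (rad/s): [2.39, 2.39, 3.01, 3.14, 3.14, 3.14].

### API

Orientations are given as a rotation vector (axis times angle).
In Python, from workcell import * gives the robot as it stands.
- The arm moves only by the tool arm_command, never from a script. Its argument "increments" is a list of rows, each a list of 2 entries, a list of its own where there are three numbers: the shift along the tool's x, y, z in cm, then the turn about the tool's z in degrees. In form: [[[dx, dy, dz], turn], ...]. A call has 1 to 20 rows; each row shifts and turns the pose as measured when the row begins, along the tool's axes as they then stand; what a row does not reach is not made up. A row lasts 1/10 s, in which the tool goes at most 50 mm and 8.59 degrees, less where a joint would pass 70% of its speed; a pose out of reach is approached as far as the arm can. A call is refused whole if a number of a shift passes 5 or a number of a turn 8.59, either way. A call with a gripper value outside its range is refused whole. "gripper" is the opening, from 0 (shut) to 1 (fully open), set as the call begins (left out, the last holds). The fingers move at their own pace and stop on an object; the grip force is fixed at half the most. Time passes only in rows, so rows that do not move let the fingers close. It gives the time, the measured TCP pose, the force and the opening at its end, in the units of the state.
- get_obs(): the state, without advancing time (a new reading comes with each control period).
- get_image(name): name is "scene" or "top"; returns the picture (400x640x3 uint8, red, green, blue); there is no depth.
- camera_params(name): a dict with "K" (3x3 intrinsics, pixels), "rvec" (rotation vector, rad) and "tvec" (3), from world to camera coordinates, as OpenCV has them. Camera axes: x right, y down, z forward; pixel columns grow to the right and rows downward; lengths in mm; the calibration is good to about 2 mm. A picture is of the moment at which its call begins. camera_params takes no time and is no camera call.
- close_job(): hands the job in, once; it reports no verdict.
The state is a dict: "t": time; "qpos": joint angles; "qvel": joint speeds; "joint_torque": joint torques, N m; "ee_pos": TCP position; "orientation": TCP orientation; "ft_force": force on the tool from outside, world axes, zero at the start; "moment": the same for the moment, N m; "width": finger opening in mm.
Only numpy, scipy, OpenCV 4.12 (cv2) and the standard library are available. Lean on these libraries where they do the work, as an engineer would, in place of code of your own. Each camera call takes 0.05 s, during which the arm holds its last target.

### The job

Pick up the blue filter cover by its white pull bar and lay it squarely on the sloping seat of the green dust extractor, then press it on one corner at a time, at the yellow marks, until all four corners have clicked home in the orange clips and it lies flush. Press firmly but do not use brute force, let go of it, and leave the chisel, the offcut and the pot where they are.

Things in the scene. Friction and masses are not known exactly. Their poses are not given: they have to be found in the camera images.
- seat: Sloping filter seat of the green wedge-shaped dust extractor (fixed; place and yaw vary). Origin: middle of the seat's floor, 85 mm over the bench. x points up the slope, y to its left, z straight out of the seat, 30 degrees from vertical, leaning away from the robot. Round it a green rim 11 mm high (118 x 94 mm outside); the cover, home, rests on four stops 16 mm high. It fits either way round.
- extractor_top (a point): Middle of the flat top of the green extractor, its highest part (119 mm over the bench), behind the upper end of the seat on the robot's side. The body is 108 mm wide, 154 mm deep, with a black pipe stub 64 mm thick low on its robot side.
- clip (a point): One of four orange sprung clips in the seat, at x = +-40, y = +-32, z = 10 mm in the seat frame (this one +x, +y): two round noses, tops at z = 14 mm, face each other along x with a 3 mm gap and yield when a prong is pushed between them. Each needs about 6 to 20 N straight down on its corner mark, then the corner snaps down and stays; pushing on at that spot meets a hard stop.
- cover: Loose blue cover, standing level on its four white prongs on the bench at the start. Origin: under its middle at the height of the prong tips. Plate 124 mm (x) by 100 mm (y), from z = 14 to 22 mm; prongs at x = +-40, y = +-32 mm, 8 mm thick in x. 0.15 to 0.3 kg. The end panels beyond x = +-20 mm twist a little about x, so each corner goes down by itself.
- handle (a point): Middle of the cover's white pull bar, 39 mm above the prong tips; x along the bar, z up out of the cover. Bar 40 mm long (x), 12 mm wide (y), from 22 to 56 mm above the prong tips; grip it across its width, fingertips above the plate. Laid on the unpressed clips the cover rests by itself, prong tips about 12 mm off the seat's floor (2 mm when home).
- panel_a: End panel of the cover at its +x end (its frame is the cover's, 18 mm higher).
- panel_b: End panel of the cover at its -x end (its frame is the cover's, 18 mm higher).
- pad_al (a point): Yellow press mark (18 mm disc) on the cover's top face, right above the prong of its +x, +y corner; the marks lie at x = +-40, y = +-32, z = 22 mm in the cover's frame. Height above the seat's floor: about 34 mm while this corner rests on its clip, 24 mm when home.
- pad_ar (a point): Yellow press mark (18 mm disc) on the cover's top face, right above the prong of its +x, -y corner; the marks lie at x = +-40, y = +-32, z = 22 mm in the cover's frame. Height above the seat's floor: about 34 mm while this corner rests on its clip, 24 mm when home.
- pad_bl (a point): Yellow press mark (18 mm disc) on the cover's top face, right above the prong of its -x, +y corner; the marks lie at x = +-40, y = +-32, z = 22 mm in the cover's frame. Height above the seat's floor: about 34 mm while this corner rests on its clip, 24 mm when home.
- pad_br (a point): Yellow press mark (18 mm disc) on the cover's top face, right above the prong of its -x, -y corner; the marks lie at x = +-40, y = +-32, z = 22 mm in the cover's frame. Height above the seat's floor: about 34 mm while this corner rests on its clip, 24 mm when home.
- pot_rim (a point): Centre of the mouth of a grey plastic pot, 84 mm across and 75 mm high. Bystander: leave it where it is.
- offcut: Loose wood offcut, 45 x 60 x 28 mm; origin under its middle. Bystander: leave it where it is.
- chisel: Chisel lying flat, 220 mm long along its x, 27 mm thick at the wooden handle (-x end); origin on the bench near its middle. Bystander: leave it where it is.
Things that resemble listed ones, but are neither listed nor needed, are in the scene too. Of the things like the cover, leave any that is brown or turquoise; of the rest the smaller one is meant.

How it is judged (in metres and radians):
On the way, in this order (a step that is already met when the one before it is completed fails the run):
1. with the cover in the seat, one of its corners pressed home, the others still up (x of handle in the frame of seat between -0.012 and 0.012 m and y of handle in the frame of seat between -0.012 and 0.012 m and ((z of pad_al in the frame of seat below 0.027 m and z of each of pad_ar, pad_bl, pad_br in the frame of seat above 0.03 m) or (z of each of pad_al, pad_bl, pad_br in the frame of seat above 0.03 m and z of pad_ar in the frame of seat below 0.027 m) or (z of each of pad_al, pad_ar, pad_br in the frame of seat above 0.03 m and z of pad_bl in the frame of seat below 0.027 m) or (z of each of pad_al, pad_ar, pad_bl in the frame of seat above 0.03 m and z of pad_br in the frame of seat below 0.027 m))), for 0.1 s.
2. with the cover in the seat, two of its corners pressed home, the others still up (x of handle in the frame of seat between -0.012 and 0.012 m and y of handle in the frame of seat between -0.012 and 0.012 m and ((z of each of pad_al, pad_ar in the frame of seat below 0.027 m and z of each of pad_bl, pad_br in the frame of seat above 0.03 m) or (z of each of pad_al, pad_bl in the frame of seat below 0.027 m and z of each of pad_ar, pad_br in the frame of seat above 0.03 m) or (z of each of pad_al, pad_br in the frame of seat below 0.027 m and z of each of pad_ar, pad_bl in the frame of seat above 0.03 m) or (z of each of pad_al, pad_br in the frame of seat above 0.03 m and z of each of pad_ar, pad_bl in the frame of seat below 0.027 m) or (z of each of pad_al, pad_bl in the frame of seat above 0.03 m and z of each of pad_ar, pad_br in the frame of seat below 0.027 m) or (z of each of pad_al, pad_ar in the frame of seat above 0.03 m and z of each of pad_bl, pad_br in the frame of seat below 0.027 m))), for 0.1 s.
3. with the cover in the seat, three of its corners pressed home, the other still up (x of handle in the frame of seat between -0.012 and 0.012 m and y of handle in the frame of seat between -0.012 and 0.012 m and ((z of each of pad_al, pad_ar, pad_bl in the frame of seat below 0.027 m and z of pad_br in the frame of seat above 0.03 m) or (z of each of pad_al, pad_ar, pad_br in the frame of seat below 0.027 m and z of pad_bl in the frame of seat above 0.03 m) or (z of each of pad_al, pad_bl, pad_br in the frame of seat below 0.027 m and z of pad_ar in the frame of seat above 0.03 m) or (z of pad_al in the frame of seat above 0.03 m and z of each of pad_ar, pad_bl, pad_br in the frame of seat below 0.027 m))), for 0.1 s.
At the end, for the whole second after the job is handed in: The cover is in the seat (bar within 12 mm of the seat's middle each way) with all four corner marks within 2 mm of flush (less than 26 mm above the seat's floor), at rest and let go (z of each of pad_al, pad_ar, pad_bl, pad_br in the frame of seat below 0.026 m and x of handle in the frame of seat between -0.012 and 0.012 m and y of handle in the frame of seat between -0.012 and 0.012 m and linear speed of cover below 0.01 m/s); the robot touches nothing.
It fails at once if the brush pot is moved more than 30 mm (distance of pot_rim from where it was at the start of the episode above 0.03 m).
It fails at once if the wood offcut is moved more than 30 mm (distance of offcut from where it was at the start of the episode above 0.03 m).
It fails at once if the chisel is moved more than 30 mm (distance of chisel from where it was at the start of the episode above 0.03 m).
It fails at once if a corner panel of the cover is pressed by the gripper with more than 60 N (contact force between the fingers and panel_a above 60 N or contact force between the fingers and panel_b above 60 N).
It also fails if it takes over 69 s, if anything falls off the work surface, if the arm or the gripper's body presses on something with over 40 N, if the wrist force passes 120 N, or if a joint passes its speed limit or range.

## Working session

There is one attempt and no reset: what is moved stays moved. The work goes in short steps, Python scripts to look and compute and a tool call to move; the robot and the scene stay as the last step left them, time stands still between calls to the robot, and variables do not carry over. Pictures are saved under pics/ and viewed, and the job is handed in when it is done.

Besides the shell and the picture viewer there is one more tool, called as name(argument=value, ...) on one line, values as JSON. arm_command: Moves the arm, as the interface text tells. Its arguments: {"type":"object","properties":{"increments":{"type":"array","items":{"type":"array"}},"gripper":{"type":"number"}},"required":["increments"]}

```bash
ls; mkdir -p pics; python3 - <<'E'
from workcell import *
import cv2
print(get_obs())
for n in("scene","top"):
    cv2.imwrite(f"pics/{n}0.png",cv2.cvtColor(get_image(n),cv2.COLOR_RGB2BGR)); print(camera_params(n))
E
```

```text
pics
{'t': 0.0, 'qpos': array([ 1.11298058e+00,  4.23879014e-01,  1.63067548e+00,  1.92904342e-05,
        1.08858872e+00, -1.89710301e-02]), 'qvel': array([ 0.00103793, -0.00037534, -0.00080823, -0.00012946, -0.00216384,
       -0.00045203]), 'joint_torque': array([-1.73553963e-03, -5.44625509e+01, -2.73664248e+01,  6.42806897e-02,
        2.26630789e-02, -1.41022260e-04]), 'ee_pos': array([265.27079803, 565.30375304, 221.88356538]), 'orientation': array([ 2.65104926e+00,  1.68420985e+00, -2.09365457e-03]), 'ft_force': array([0.02057378, 0.46379864, 0.65290091]), 'moment': array([-0.01778375,  0.05502967, -0.00566514]), 'width': 87.59744103016455}
{'K': array([[411.36720023,   0.        , 321.62157115],
       [  0.        , 411.36720023, 200.2305936 ],
       [  0.        ,   0.        ,   1.        ]]), 'rvec': array([ 1.64927036,  2.00843101, -0.70956604]), 'tvec': array([  78.49214183, -325.23945099, 1502.24610207])}
{'K': array([[488.6713347 ,   0.        , 322.61672865],
       [  0.        , 488.6713347 , 199.30397614],
       [  0.        ,   0.        ,   1.        ]]), 'rvec': array([ 2.1439472 , -2.14393469,  0.22199928]), 'tvec': array([   6.50371184,  537.22526968, 1097.80179471])}
```

View pics/scene0.png

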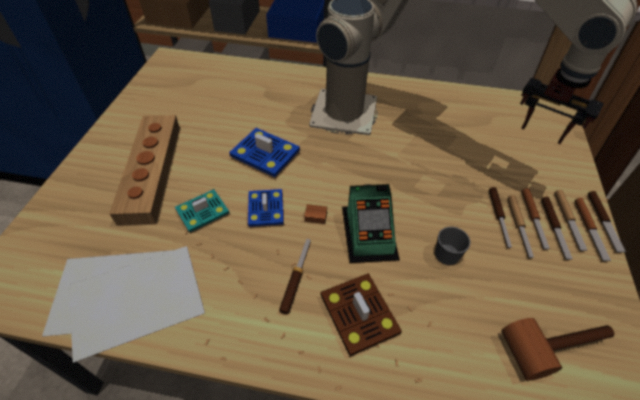

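View pics/top0.png

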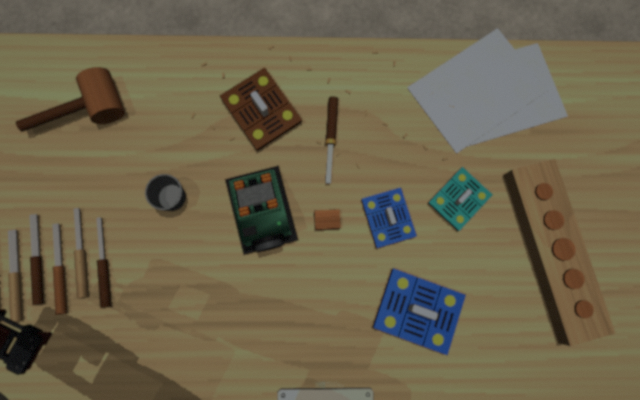

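The scene view has two blue covers, at (265,153) and (265,207). The top view shows them at (420,312) and (388,218). The one at top (388,218) is smaller, so it's the target. The extractor sits at top (262,210), with the pot, offcut and chisel around it. I'll make enlarged crops and masks next.

```bash
cat > h.py <<'E'
import numpy as np, cv2
from workcell import *
def P(n):
    c=camera_params(n); R=cv2.Rodrigues(c["rvec"])[0]; return c["K"],R,np.array(c["tvec"]).ravel()
def ray(n,uv):
    K,R,t=P(n); d=R.T@np.linalg.solve(K,[uv[0],uv[1],1.]); return -R.T@t,d/np.linalg.norm(d)
def plane(n,uv,z):
    o,d=ray(n,uv); return o+d*(z-o[2])/d[2]
def tri(a,b): # a scene uv, b top uv
    o1,d1=ray("scene",a);o2,d2=ray("top",b)
    s=np.linalg.lstsq(np.c_[d1,-d2],o2-o1,rcond=None)[0]
    p=o1+s[0]*d1;q=o2+s[1]*d2
    return (p+q)/2,np.linalg.norm(p-q)
def proj(n,p):
    K,R,t=P(n); c=K@(R@np.asarray(p)+t); return c[:2]/c[2]
def blobs(img,lo,hi,roi,amin=4):
    x0,y0,x1,y1=roi; h=cv2.cvtColor(img,cv2.COLOR_RGB2HSV)[y0:y1,x0:x1]
    m=cv2.inRange(h,np.array(lo),np.array(hi)); n,l,s,c=cv2.connectedComponentsWithStats(m)
    return [(int(s[i,4]),(c[i]+[x0,y0]).round(1).tolist()) for i in range(1,n) if s[i,4]>=amin]
def load(f): return cv2.cvtColor(cv2.imread(f),cv2.COLOR_BGR2RGB)
def save(f,img,roi,k):
    x0,y0,x1,y1=roi; cv2.imwrite(f,cv2.cvtColor(cv2.resize(img[y0:y1,x0:x1],None,fx=k,fy=k,interpolation=cv2.INTER_CUBIC),cv2.COLOR_RGB2BGR))
E
python3 - <<'E'
from h import *
S=load("pics/scene0.png");T=load("pics/top0.png")
save("pics/c1.png",T,(215,160,425,260),3.8); save("pics/c2.png",S,(230,175,430,275),4)
for nm,I,r1,r2 in(("scene",S,(240,180,290,230),(335,180,405,265)),("top",T,(355,180,420,255),(220,160,300,255))):
    print(nm,"yellow",blobs(I,(20,90,70),(35,255,255),r1)); print(" blue",blobs(I,(105,120,50),(125,255,255),r1,40))
    print(" white",blobs(I,(0,0,110),(180,70,255),r1)); print(" orange",blobs(I,(3,130,80),(18,255,255),r2,2))
E
```

```text
scene yellow [(212, [269.7, 182.6]), (19, [243.1, 191.6]), (12, [275.8, 194.1]), (16, [254.0, 195.5]), (33, [242.8, 199.2]), (17, [286.6, 198.6]), (32, [286.8, 206.0]), (15, [253.9, 216.8]), (16, [276.5, 215.5]), (6, [287.2, 216.0])]
 blue [(879, [265.4, 208.5])]
 white [(15, [263.0, 189.2]), (13, [278.4, 188.5]), (6, [249.8, 190.3]), (48, [263.8, 198.4]), (8, [283.0, 204.5]), (11, [247.1, 207.1]), (4, [251.2, 217.5])]
 orange [(57, [360.6, 204.5]), (53, [384.7, 203.2]), (56, [362.6, 234.7]), (57, [387.3, 233.6])]
top yellow [(541, [385.6, 188.0]), (26, [396.3, 197.3]), (36, [413.3, 199.1]), (36, [357.1, 201.7]), (26, [371.0, 204.5]), (20, [414.2, 203.5]), (45, [358.8, 210.1]), (36, [415.0, 211.1]), (54, [416.2, 219.0]), (18, [359.6, 216.7]), (44, [360.7, 221.9]), (28, [406.5, 229.2]), (50, [362.9, 236.0]), (27, [381.1, 236.5]), (5, [418.8, 236.8]), (496, [388.5, 249.4])]
 blue [(1628, [388.1, 217.7])]
 white [(71, [391.0, 214.6]), (4, [416.8, 235.5])]
 orange [(69, [265.8, 177.4]), (68, [238.5, 184.3]), (70, [271.8, 203.1]), (72, [243.6, 210.7])]
```

View pics/c1.png

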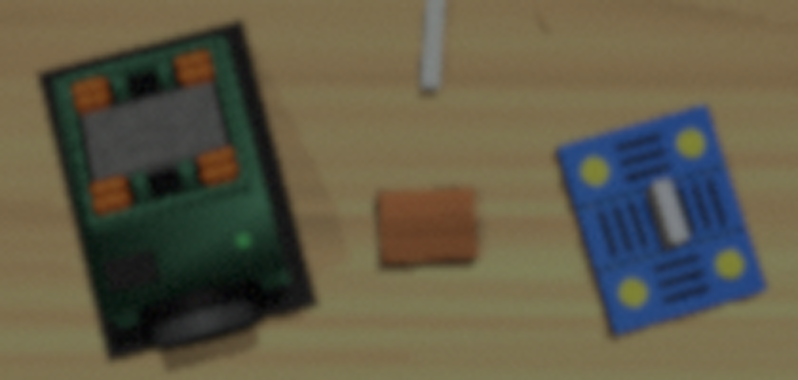

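View pics/c2.png

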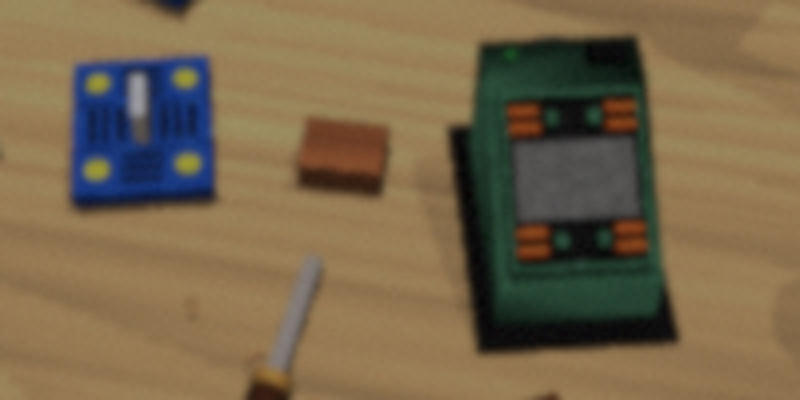

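The crops show the four orange clips, the four yellow marks and the white bar clearly. Next I triangulate them.

```bash
cat > m.py <<'E'
from h import *
C=[((384.7,203.2),(243.6,210.7)),((360.6,204.5),(271.8,203.1)),((387.3,233.6),(238.5,184.3)),((362.6,234.7),(265.8,177.4))] # robot side +y, robot side -y, far +y, far -y
Y=[((254,195.5),(406.5,229.2)),((275.8,194.1),(381.1,236.5)),((253.9,216.8),(396.3,197.3)),((276.5,215.5),(371,204.5))]
def run(L):
    r=[]
    for a,b in L:
        p,e=tri(a,b); r.append(p); print(p.round(1),round(e,1))
    return np.array(r)
c=run(C); y=run(Y)
print("clips mean",c.mean(0)); ux=(c[0]+c[1]-c[2]-c[3])/2; uy=(c[0]+c[2]-c[1]-c[3])/2
print("up-slope",ux,np.linalg.norm(ux),"elev",np.degrees(np.arctan2(ux[2],np.hypot(*ux[:2]))),"cross",uy,np.linalg.norm(uy))
print("yaw from x",np.degrees(np.arctan2(ux[1],ux[0])),"yaw from y",np.degrees(np.arctan2(uy[1],uy[0]))+90)
print("pads mean",y.mean(0)); a=(y[2]+y[3]-y[0]-y[1])/2; b=(y[1]+y[3]-y[0]-y[2])/2
print(a,np.linalg.norm(a),b,np.linalg.norm(b),"yaw",np.degrees(np.arctan2(a[1],a[0])),np.degrees(np.arctan2(b[1],b[0])))
print("bar top", tri((263.8,192),(391,214.6)), plane("top",(391,214.6),50))
o=get_obs(); R=cv2.Rodrigues(o["orientation"])[0]; print(R.round(3),o["t"])
E
python3 m.py
```

```text
[499.8 182.3 112.9] 1.6
[516.8 120.9 112.8] 1.2
[566.9 200.6  73.2] 1.6
[583.3 138.4  73.4] 1.1
[ 469.9 -193.6   20.4] 1.5
[ 452.4 -132.1   21.2] 1.7
[ 546.9 -170.7   21.9] 2.2
[ 529.3 -109.5   21.4] 1.8
clips mean [541.66970741 160.53841494  93.06369391]
up-slope [-66.8149409  -17.90131011  39.49445646] 79.65240311211423 elev 29.724832195715337 cross [-1.66967018e+01  6.18281533e+01 -4.36476447e-02] 64.04297231487095
yaw from x -165.00135962915115 yaw from y 195.11225299307094
pads mean [ 499.61924342 -151.47948256   21.20239158]
[76.90934371 22.69565561  0.83214958] 80.19247100824641 [-17.56655581  61.34832788   0.1512699 ] 63.81398044176589 yaw 16.44113004816056 105.97860074584872
bar top (array([ 497.09945455, -149.00139104,   77.03601721]), np.float64(1.4061607639507883)) [ 500.89297043 -152.99542552   50.        ]
[[ 0.425  0.905 -0.001]
 [ 0.905 -0.425 -0.001]
 [-0.001 -0.    -1.   ]] 0.1
```

arm_command(increments=[[[-3.2,3.0,0],0],[[-3.2,3.0,0],0],[[-3.2,3.0,0],0],[[-3.2,3.0,0],0],[[-3.2,3.0,0],0],[[-3.2,3.0,0],0],[[-3.2,3.0,0],0],[[-3.2,3.0,0],0],[[-3.2,3.0,0],0],[[-3.2,3.0,0],0],[[-3.2,3.0,0],0],[[-3.2,3.0,0],0],[[-3.2,3.0,0],0],[[-3.2,3.0,0],0],[[-3.2,3.0,0],0],[[-3.2,3.0,0],0],[[-3.2,3.0,0],0],[[0,0,0],0]], gripper=1)

```text
t: 1.9
ee_pos: [502.3, -171.4, 219.4]
orientation: [2.646, 1.69, -0.004]
ft_force: [0.4, -0.1, 0.4]
width: 87.5
```

arm_command(increments=[[[0,0,0],8.5],[[0,0,0],8.5],[[0,0,0],8.5],[[0,0,0],8.5],[[0,0,0],8.5],[[0,0,0],8.5],[[0,0,0],8.5],[[0,0,0],8.5],[[0,0,0],8.5],[[0,0,0],8.5],[[0,0,0],8.5],[[0,0,0],8.5],[[0,0,0],8.5],[[0,0,0],8.5],[[0,0,0],8.5],[[0,0,0],8.5],[[0,0,0],0]])

```text
t: 3.6
ee_pos: [492.5, -159.8, 212.8]
orientation: [2.528, -1.855, -0.03]
ft_force: [0.1, 0.1, -0.3]
width: 87.9
```

```bash
cat > go.py <<'E'
from h import *
import sys
# usage: go.py x y z toolx_yaw -> remaining move in tool axes
o=get_obs(); R=cv2.Rodrigues(o["orientation"])[0]; p=o["ee_pos"]
yaw=np.degrees(np.arctan2(R[1,0],R[0,0]))
print("t",round(o["t"],2),"p",p.round(1),"yaw",yaw.round(2),"tilt",np.degrees(np.arccos(-R[2,2])).round(2),"F",o["ft_force"].round(1),"w",o["width"].round(1),"q",o["qpos"].round(2))
if len(sys.argv)>1:
    a=list(map(float,sys.argv[1:])); print("tool shift cm",(R.T@(np.array(a[:3])-p)/10).round(2))
    if len(a)>3: print("turn",((yaw-a[3]+180)%360-180).round(2))
E
python3 go.py 499.6 -151.5 32 -73.8
```

```text
Traceback (most recent call last):
  File "go.py", line 6, in <module>
    print("t",round(o["t"],2),"p",p.round(1),"yaw",yaw.round(2),"tilt",np.degrees(np.arccos(-R[2,2])).round(2),"F",o["ft_force"].round(1),"w",o["width"].round(1),"q",o["qpos"].round(2))
                                                                                                                                              ^^^^^^^^^^^^^^^^
AttributeError: 'float' object has no attribute 'round'
```

```bash
sed -i 's/o\["width"\].round(1)/round(o["width"],1)/' go.py; python3 go.py 499.6 -151.5 32 -73.8
```

```text
t 3.6 p [ 492.5 -159.8  212.8] yaw -72.55 tilt 1.14 F [ 0.1  0.1 -0.3] w 87.9 q [-0.34  0.29  1.86  0.    1.01  0.93]
tool shift cm [-0.36 -1.21 18.07]
turn 1.25
```

arm_command(increments=[[[-0.2,-0.6,3.0],1.2],[[-0.2,-0.6,3.0],0],[[0,0,3.0],0],[[0,0,2.0],0],[[0,0,1.0],0],[[0,0,0],0]])

```text
t: 4.2
ee_pos: [500.9, -148.9, 89.7]
orientation: [2.532, -1.851, -0.028]
ft_force: [0.7, 0.8, 0.3]
width: 87.7
```

```bash
python3 go.py 499.6 -151.5 32 -73.8
python3 - <<'E'
from h import *
save("pics/t1.png",get_image("top"),(330,150,450,270),5)
E
```

```text
t 4.2 p [ 500.9 -148.9   89.7] yaw -72.34 tilt 1.06 F [0.7 0.8 0.3] w 87.7 q [-0.31  0.48  1.93  0.    0.75  0.95]
tool shift cm [0.28 0.12 5.77]
turn 1.46
```

View pics/t1.png

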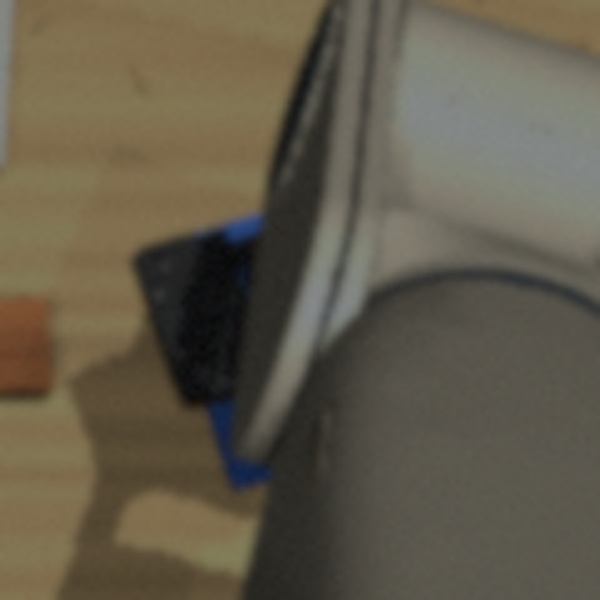

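The arm hides most of the cover in this picture; only the gripper over the blue plate shows, around (200,330). I'll continue on the measured pose.

arm_command(increments=[[[0.25,0.1,2.0],1.5],[[0,0,2.0],0.5],[[0,0,1.0],0],[[0,0,0.3],0],[[0,0,0],0]])

```text
t: 4.75
ee_pos: [504.9, -152.7, 41.5]
orientation: [2.506, -1.893, -0.012]
ft_force: [0.2, 0.7, 0.0]
width: 88.2
```

```bash
python3 go.py 499.6 -151.5 32 -73.8
python3 - <<'E'
from h import *
save("pics/s1.png",get_image("scene"),(200,120,350,245),5)
E
```

```text
t 4.75 p [ 504.9 -152.7   41.5] yaw -74.13 tilt 0.43 F [0.2 0.7 0. ] w 88.2 q [-0.32  0.57  1.94  0.    0.65  0.98]
tool shift cm [-0.25  0.47  0.95]
turn -0.33
```

View pics/s1.png

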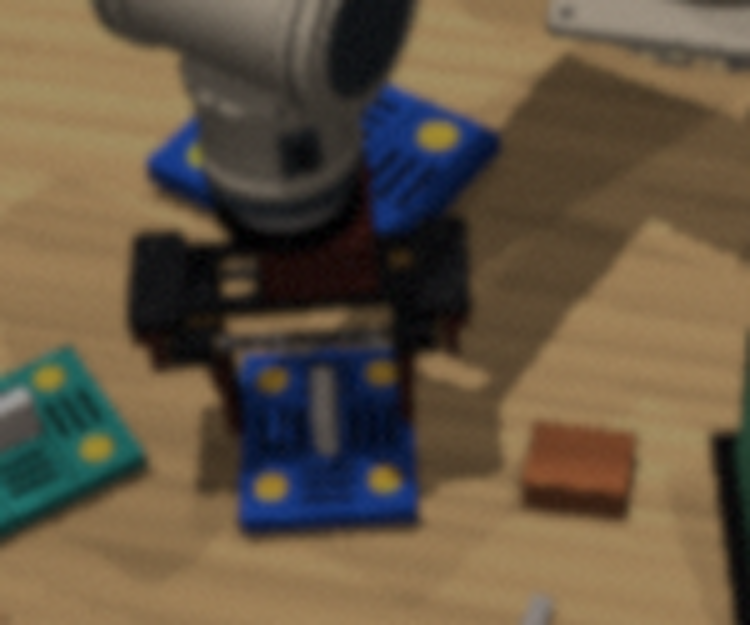

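The gripper straddles the bar of the small blue cover (bar at crop (325,400), fingers at (230,400) and (405,400)) and clears the offcut. Lowering the rest.

arm_command(increments=[[[-0.2,0.4,0.5],0],[[0,0,0.4],0],[[0,0,0],0]])

```text
t: 5.1
ee_pos: [501.4, -152.2, 34.0]
orientation: [2.507, -1.893, -0.006]
ft_force: [-0.1, -0.5, -0.3]
width: 87.8
```

```bash
python3 go.py 499.6 -151.5 31 -73.8
```

```text
t 5.1 p [ 501.4 -152.2   34. ] yaw -74.1 tilt 0.22 F [-0.1 -0.5 -0.3] w 87.8 q [-0.32  0.58  1.95  0.    0.62  0.97]
tool shift cm [-0.12  0.16  0.3 ]
turn -0.3
```

arm_command(increments=[[[-0.1,0.2,0.3],0],[[0,0,0],0],[[0,0,0],0],[[0,0,0],0],[[0,0,0],0],[[0,0,0],0],[[0,0,0],0],[[0,0,0],0]], gripper=0)

```text
t: 5.9
ee_pos: [499.4, -151.8, 31.1]
orientation: [2.507, -1.893, -0.005]
ft_force: [-0.6, -0.1, -0.9]
width: 27.3
```

```bash
python3 go.py 499.6 -151.5 180 -73.8
```

```text
t 5.9 p [ 499.4 -151.8   31.1] yaw -74.09 tilt 0.19 F [-0.6 -0.1 -0.9] w 27.3 q [-0.32  0.58  1.95  0.    0.61  0.97]
tool shift cm [ -0.07  -0.   -14.89]
turn -0.29
```

arm_command(increments=[[[0,0,0],0],[[0,0,0],0],[[0,0,0],0],[[0,0,0],0],[[0,0,0],0]])

```text
t: 6.4
ee_pos: [499.5, -151.9, 31.2]
orientation: [2.507, -1.893, -0.005]
ft_force: [0.3, 0.6, 0.8]
width: 11.6
```

arm_command(increments=[[[0,0,-0.5],0],[[0,0,-0.5],0],[[0,0,-1],0],[[0,0,-1.0],0],[[0,0,0],0]])

```text
t: 6.9
ee_pos: [499.0, -151.8, 63.5]
orientation: [2.507, -1.892, -0.007]
ft_force: [0.3, 0.4, -1.1]
width: 11.9
```

```bash
python3 go.py 499.6 -151.5 220 -73.8
python3 - <<'E'
from h import *
save("pics/s2.png",get_image("scene"),(200,120,350,245),5)
E
```

```text
t 6.9 p [ 499.  -151.8   63.5] yaw -74.09 tilt 0.25 F [ 0.3  0.4 -1.1] w 11.9 q [-0.32  0.52  1.95  0.    0.68  0.97]
tool shift cm [ -0.06  -0.02 -15.65]
turn -0.29
```

View pics/s2.png

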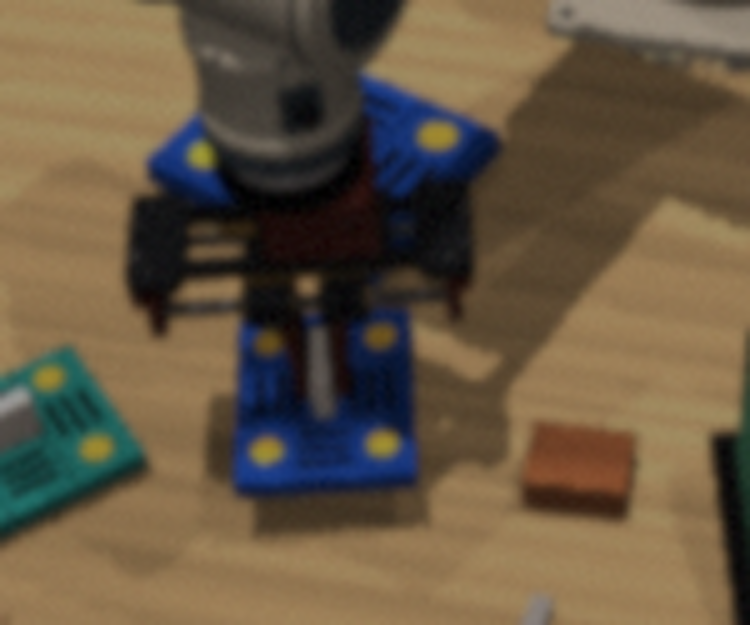

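Cover lifted level, bar gripped at 11.9 mm width. Since the tool can't tilt, I'll let the cover pivot about the jaw axis, first against the extractor's rigid flat top rather than against the clips.

arm_command(increments=[[[0,0,-3],0],[[0,0,-3],0],[[0,0,-3],0],[[0,0,-3],0],[[0,0,-3],0],[[0,0,0],0]])

```text
t: 7.55
ee_pos: [497.6, -151.5, 217.1]
orientation: [2.506, -1.891, -0.014]
ft_force: [0.9, -0.7, -2.3]
width: 11.9
```

```bash
python3 go.py 511.9 152.6 215 -75
python3 - <<'E'
from h import *
O=np.array([537,159.3]);d=np.array([.966,.259]);l=np.array([-.259,.966])
for u,v in ((88,240),(275,190),(108,350),(313,300),(128,342),(245,300)):
    p=plane("top",(215+u/3.8,160+v/3.8),119)[:2]-O; print((u,v),(p@d).round(1),(p@l).round(1))
E
```

```text
t 7.55 p [ 497.6 -151.5  217.1] yaw -74.09 tilt 0.52 F [ 0.9 -0.7 -2.3] w 11.9 q [-0.32  0.28  1.86  0.    1.01  0.97]
tool shift cm [-28.85  -9.71   0.31]
turn 0.91
(88, 240) -54.8 48.2
(275, 190) -54.2 -61.6
(108, 350) -118.4 51.9
(313, 300) -121.0 -66.7
(128, 342) -117.0 40.0
(245, 300) -111.0 -29.5
```

arm_command(increments=[[[-2,-0.7,0],0],[[-3,-1,0],0],[[-3,-1,0],0],[[-3,-1,0],0],[[-3,-1,0],0],[[-3,-1,0],0],[[-3,-1,0],0],[[-3,-1,0],0],[[-3,-1,0],0],[[-2,-0.7,0],0],[[0,0,0],0],[[0,0,0],0]])

```text
t: 8.75
ee_pos: [503.4, 153.1, 203.2]
orientation: [2.493, -1.886, -0.032]
ft_force: [0.5, -0.5, -2.9]
width: 11.8
```

```bash
python3 go.py 511.9 152.6 170 -75
```

```text
t 8.75 p [503.4 153.1 203.2] yaw -74.22 tilt 1.47 F [ 0.5 -0.5 -2.9] w 11.8 q [0.27 0.32 1.85 0.01 1.   1.56]
tool shift cm [ 0.31 -0.89  3.3 ]
turn 0.78
```

arm_command(increments=[[[0.3,-0.9,1.5],0.8],[[0,0,1.5],0],[[0,0,0],0],[[0,0,0],0]])

```text
t: 9.15
ee_pos: [510.9, 148.6, 170.4]
orientation: [2.474, -1.906, -0.034]
ft_force: [0.1, -0.2, -2.0]
width: 11.7
```

```bash
python3 go.py 511.9 152.6 155 -75
python3 - <<'E'
from h import *
save("pics/s3.png",get_image("scene"),(310,120,460,245),5)
E
```

```text
t 9.15 p [510.9 148.6 170.4] yaw -75.21 tilt 1.65 F [ 0.1 -0.2 -2. ] w 11.7 q [0.26 0.37 1.86 0.01 0.94 1.56]
tool shift cm [-0.35 -0.24  1.54]
turn -0.21
```

View pics/s3.png

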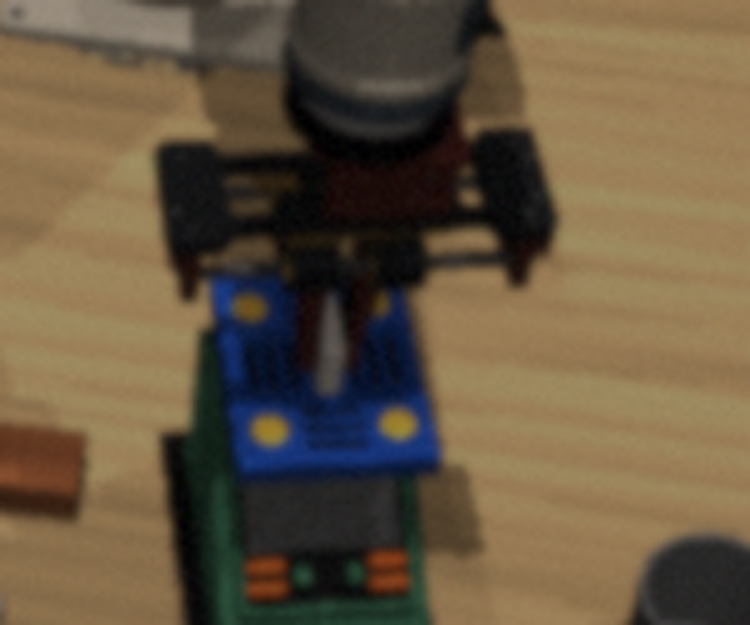

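arm_command(increments=[[[-0.3,-0.1,0.8],0],[[0,0,0.5],0],[[0,0,0.3],0],[[0,0,0],0]])

```text
t: 9.6
ee_pos: [511.2, 151.4, 154.5]
orientation: [2.475, -1.908, -0.032]
ft_force: [-0.2, -0.4, -2.6]
width: 11.9
```

arm_command(increments=[[[0,0,0.3],0],[[0,0,0.3],0],[[0,0,0],0]])

```text
t: 9.9
ee_pos: [511.6, 151.7, 148.9]
orientation: [2.476, -1.908, -0.031]
ft_force: [-1.2, -0.8, 0.8]
width: 11.9
```

```bash
python3 go.py 511.9 152.6 150 -75
```

```text
t 9.9 p [511.6 151.7 148.9] yaw -75.23 tilt 1.45 F [-1.2 -0.8  0.8] w 11.9 q [0.26 0.4  1.87 0.01 0.89 1.57]
tool shift cm [-0.08 -0.05 -0.11]
turn -0.23
```

arm_command(increments=[[[0,-0.2,0.2],0],[[0,-0.2,0.2],0],[[0,0,0],0]])

```text
t: 10.2
ee_pos: [514.8, 152.6, 145.7]
orientation: [2.475, -1.906, -0.033]
ft_force: [-0.6, 0.1, 1.2]
width: 11.4
```

arm_command(increments=[[[0,-0.2,0.2],0],[[0,-0.2,0.2],0],[[0,0,0],0]])

```text
t: 10.5
ee_pos: [518.2, 153.5, 141.9]
orientation: [2.474, -1.906, -0.034]
ft_force: [-1.5, -1.0, 2.4]
width: 11.4
```

```bash
python3 go.py 
python3 - <<'E'
from h import *
save("pics/s4.png",get_image("scene"),(310,120,460,245),5)
E
```

```text
t 10.5 p [518.2 153.5 141.9] yaw -75.22 tilt 1.64 F [-1.5 -1.   2.4] w 11.4 q [0.26 0.42 1.86 0.01 0.89 1.57]
```

View pics/s4.png

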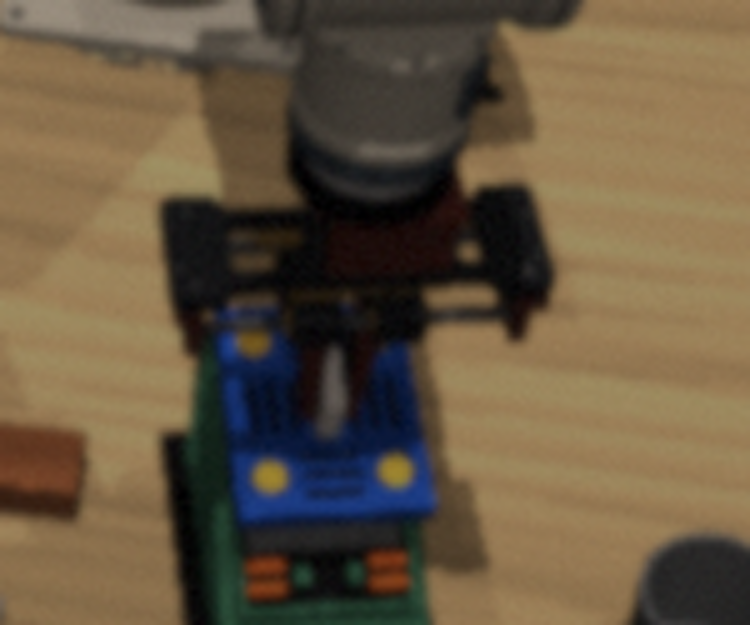

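The cover is pivoting in the pads (bar now tilted, far edge lower at crop (335,515)) with only about 5 N. I'll continue here.

arm_command(increments=[[[0,-0.15,0.2],0],[[0,-0.15,0.2],0],[[0,-0.15,0.2],0],[[0,0,0],0]])

```text
t: 10.95
ee_pos: [522.5, 154.6, 136.1]
orientation: [2.474, -1.906, -0.034]
ft_force: [-1.0, -0.7, 3.4]
width: 12.4
```

arm_command(increments=[[[0,-0.1,0.2],0],[[0,-0.1,0.2],0],[[0,-0.1,0.2],0],[[0,0,0],0]])

```text
t: 11.35
ee_pos: [527.2, 155.9, 132.3]
orientation: [2.477, -1.908, -0.03]
ft_force: [-0.1, 0.2, -2.0]
width: 11.9
```

```bash
python3 go.py 
python3 - <<'E'
from h import *
S=get_image("scene");T=get_image("top")
save("pics/s5.png",S,(310,120,460,245),5);save("pics/t5.png",T,(200,150,320,270),5)
E
```

```text
t 11.35 p [527.2 155.9 132.3] yaw -75.22 tilt 1.39 F [-0.1  0.2 -2. ] w 11.9 q [0.26 0.45 1.84 0.01 0.87 1.57]
```

View pics/s5.png

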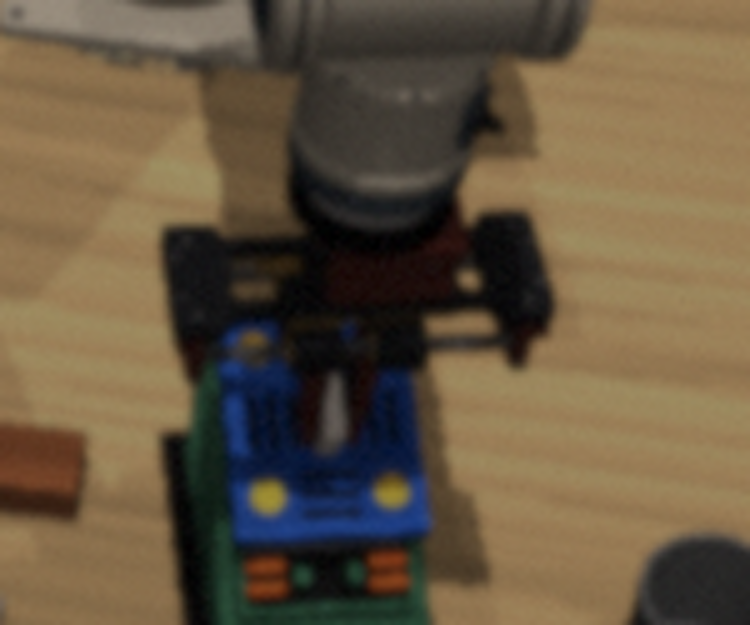

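View pics/t5.png

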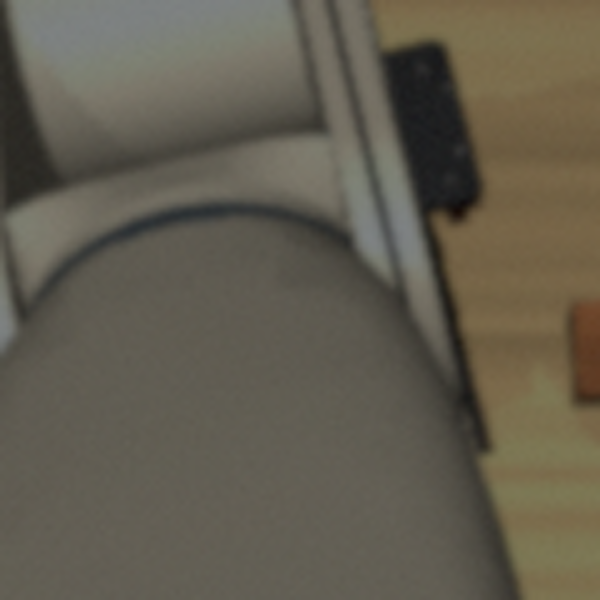

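```bash
cat > tilt.py <<'E'
from h import *
O=np.array([537,159.3]);d=np.array([.966,.259]);l=np.array([-.259,.966])
o=get_obs();p=o["ee_pos"];tl=(p[:2]-O)@l
def onlat(uv,lat):
    c,r=ray("scene",uv); k=(lat-(c[:2]-O)@l)/(r[:2]@l); q=c+k*r; return np.array([(q[:2]-O)@d,q[2]])
if __name__=="__main__":
    print("tcp s,l,z",((p[:2]-O)@d).round(1),tl.round(1),p[2].round(1))
    a=onlat((363.6,219.4),tl-32);b=onlat((388.4,218.2),tl+32);u=onlat((361,188.8),tl-32)
    print(a,b,u,"tilt",np.degrees(np.arctan2(u[1]-a[1],a[0]-u[0])), "len",np.linalg.norm(u-a))
E
python3 tilt.py
python3 - <<'E'
from h import *
I=load("pics/s5.png"); print(blobs(I,(20,90,70),(35,255,255),(200,300,440,540),60))
E
```

```text
tcp s,l,z -10.4 -0.7 132.1
[ 29.39530893 125.99581072] [ 26.24100569 121.76509449] [-42.65300432 160.09398507] tilt 25.326704467838972 len 79.70975433401127
[(674, [391.5, 490.7]), (788, [267.9, 495.0])]
```

```bash
cat > pr.py <<'E'
from tilt import *
s0=(p[:2]-O)@d; z0=p[2]+14
for th in (15,20,25,30):
    c,s=np.cos(np.radians(th)),np.sin(np.radians(th))
    f=lambda x,y,z:proj("scene",np.r_[O+d*(s0+x*c+(z-45)*s)+l*(tl+y),z0-x*s+(z-45)*c]).round(1)
    print(th,"lowL",f(40,-32,22),"lowR",f(40,32,22),"upL",f(-40,-32,22),"bartopend",f(20,0,56))
E
python3 pr.py
```

```text
15 lowL [362.7 220.1] lowR [387.7 218.9] upL [359.5 191.8] bartopend [376.4 206.9]
20 lowL [362.5 219.8] lowR [387.3 218.6] upL [359.6 190.6] bartopend [376.3 207.6]
25 lowL [362.2 219.4] lowR [387.  218.2] upL [359.7 189.4] bartopend [376.2 208.1]
30 lowL [362.  218.9] lowR [386.6 217.7] upL [359.8 188.3] bartopend [376.1 208.6]
```

The predicted marks for 25° tilt land on rows 219.4, 218.2 and 189.4. The image has 219.4, 218.2 and 188.8, so the cover hangs at about 25°. Next I lift it clear and move over the seat.

arm_command(increments=[[[0,0,-1.5],0],[[0,0,-1.5],0],[[0,-1.5,0],0],[[0,-1.5,0],0],[[0,-1.5,0],0],[[0,-0.4,0],0],[[0,0,0],0],[[0,0,0],0]])

```text
t: 12.25
ee_pos: [575.7, 168.7, 164.9]
orientation: [2.477, -1.908, -0.031]
ft_force: [0.8, 0.9, -2.6]
width: 12.0
```

```bash
python3 go.py 574.2 169.3 137.7 -75; python3 pr.py
python3 - <<'E'
from h import *
S=get_image("scene")
save("pics/s6.png",S,(310,120,460,245),5); print(blobs(S,(20,90,70),(35,255,255),(345,170,410,250),8))
E
```

```text
t 12.25 p [575.7 168.7 164.9] yaw -75.22 tilt 1.42 F [ 0.8  0.9 -2.6] w 12.0 q [0.26 0.47 1.71 0.01 0.99 1.57]
tool shift cm [-0.08  0.07  2.72]
turn -0.22
15 lowL [366.8 228.7] lowR [393.1 227.4] upL [363.2 198.4] bartopend [381.3 214.9]
20 lowL [366.5 228.3] lowR [392.7 227. ] upL [363.3 197.2] bartopend [381.2 215.5]
25 lowL [366.2 227.9] lowR [392.3 226.6] upL [363.4 196. ] bartopend [381.1 216.1]
30 lowL [365.9 227.2] lowR [391.9 226. ] upL [363.5 194.8] bartopend [381.  216.6]
[(8, [363.9, 194.1]), (8, [345.8, 195.8]), (13, [346.6, 202.5]), (16, [405.8, 211.7]), (38, [367.2, 227.2]), (32, [393.3, 226.2])]
```

View pics/s6.png

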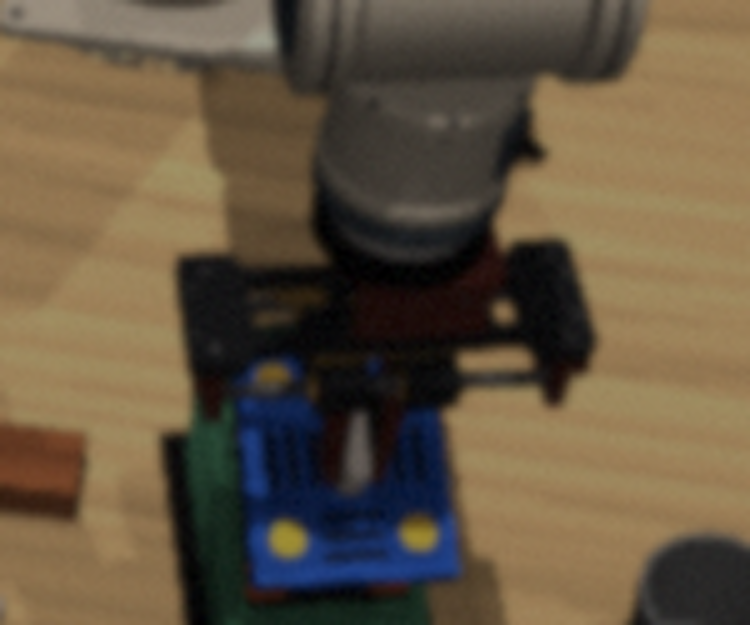

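```bash
python3 - <<'E'
from tilt import *
for n in("scene","top"):
  for x,y in((40,32),(40,-32),(-40,32),(-40,-32)):
    q=np.r_[O+d*(-x*.866+9.3*.5)+l*y,85+x*.5+9.3*.866]; print(n,proj(n,q).round(1))
E
```

```text
scene [384.5 203.2]
scene [360.3 204.3]
scene [386.9 233.5]
scene [362.5 234.8]
top [243.1 210.7]
top [271.6 203.3]
top [238.3 184.4]
top [265.5 177.5]
```

arm_command(increments=[[[0.15,0.1,1.0],0],[[0,0,1.0],0],[[0,0,0.4],0],[[0,0.2,0.35],0],[[0,0.2,0.35],0],[[0,0,0],0]])

```text
t: 12.9
ee_pos: [567.3, 165.0, 130.1]
orientation: [2.474, -1.906, -0.034]
ft_force: [0.0, -0.1, -2.3]
width: 11.9
```

```bash
python3 go.py 564.5 166.7 120.4 -75; python3 tilt.py|head -1
```

```text
t 12.9 p [567.3 165.  130.1] yaw -75.22 tilt 1.64 F [ 0.  -0.1 -2.3] w 11.9 q [0.26 0.5  1.75 0.01 0.92 1.57]
tool shift cm [-0.23  0.2   0.98]
turn -0.22
tcp s,l,z 30.7 -2.3 130.1
```

arm_command(increments=[[[0,-0.3,0],0],[[0,0.1,0.2],0],[[0,0.1,0.2],0],[[0,0,0],0]])

```text
t: 13.3
ee_pos: [568.9, 165.5, 126.4]
orientation: [2.475, -1.907, -0.033]
ft_force: [-0.0, 0.1, -2.5]
width: 11.7
```

```bash
python3 go.py; python3 tilt.py|head -1;python3 pr.py
python3 - <<'E'
from h import *
S=get_image("scene")
save("pics/s7.png",S,(310,120,460,245),5); print(blobs(S,(20,90,70),(35,255,255),(345,170,410,250),8))
E
```

```text
t 13.3 p [568.9 165.5 126.4] yaw -75.22 tilt 1.56 F [-0.   0.1 -2.5] w 11.7 q [0.26 0.51 1.75 0.01 0.91 1.57]
tcp s,l,z 32.4 -2.3 126.4
15 lowL [364.2 235.3] lowR [389.7 234. ] upL [360.9 205.9] bartopend [378.2 222.1]
20 lowL [364. 235.] lowR [389.4 233.7] upL [361.  204.6] bartopend [378.1 222.7]
25 lowL [363.7 234.5] lowR [389.  233.2] upL [361.1 203.5] bartopend [378.  223.3]
30 lowL [363.4 233.9] lowR [388.6 232.6] upL [361.2 202.4] bartopend [377.9 223.8]
[(15, [361.7, 202.5]), (19, [405.6, 211.9]), (33, [364.6, 233.6]), (27, [390.0, 232.9])]
```

View pics/s7.png

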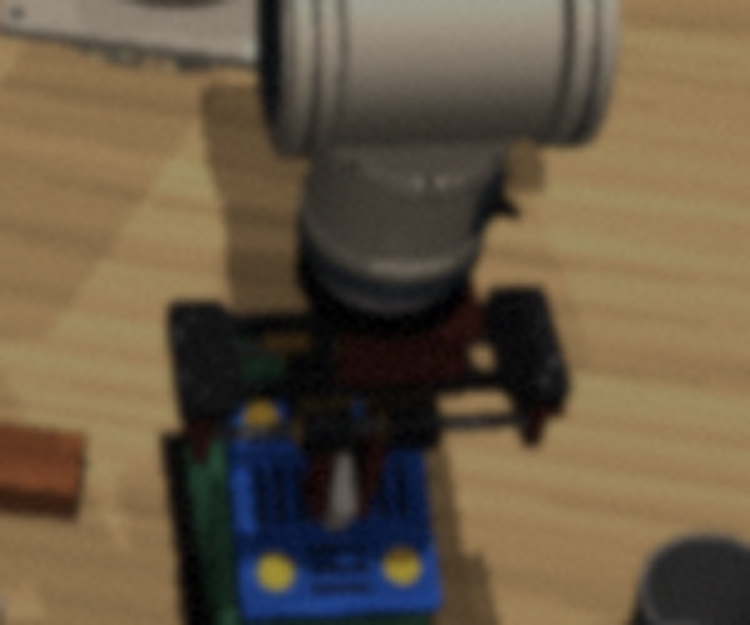

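arm_command(increments=[[[0,0.1,0.2],0],[[0,0.1,0.2],0],[[0,0,0],0]])

```text
t: 13.65
ee_pos: [570.0, 165.8, 125.2]
orientation: [2.48, -1.91, -0.026]
ft_force: [0.7, 0.1, -2.5]
width: 12.0
```

```bash
python3 go.py; python3 tilt.py|head -1
cat > exp.py <<'E'
from tilt import *
for h in (34,24):
  print("expected marks z",h,[(proj("scene",np.r_[O+d*(-x*.866+h*.5)+l*y,85+x*.5+h*.866])+[.25,.05]).round(1).tolist() for x,y in((40,-32),(40,32),(-40,-32),(-40,32))])
S=get_image("scene"); print(blobs(S,(20,90,70),(35,255,255),(350,170,400,250),8))
E
python3 exp.py
```

```text
t 13.65 p [570.  165.8 125.2] yaw -75.22 tilt 1.16 F [ 0.7  0.1 -2.5] w 12.0 q [0.26 0.51 1.75 0.01 0.9  1.57]
tcp s,l,z 33.5 -2.3 125.2
expected marks z 34 [[361.9, 202.8], [386.6, 201.7], [364.1, 234.0], [389.2, 232.7]]
expected marks z 24 [[361.4, 203.4], [385.8, 202.3], [363.6, 234.3], [388.3, 233.1]]
[(17, [361.8, 202.9]), (33, [364.5, 234.1]), (29, [389.7, 233.3])]
```

arm_command(increments=[[[0,0.2,0.2],0],[[0,0.1,0.2],0],[[0,0,0],0]])

```text
t: 14.0
ee_pos: [570.7, 166.0, 124.0]
orientation: [2.485, -1.914, -0.018]
ft_force: [-0.6, -0.9, -1.5]
width: 12.0
```

```bash
python3 go.py; python3 tilt.py|head -1; python3 exp.py
```

```text
t 14.0 p [570.7 166.  124. ] yaw -75.22 tilt 0.7 F [-0.6 -0.9 -1.5] w 12.0 q [0.26 0.51 1.76 0.01 0.89 1.57]
tcp s,l,z 34.3 -2.2 124.0
expected marks z 34 [[361.9, 202.8], [386.6, 201.7], [364.1, 234.0], [389.2, 232.7]]
expected marks z 24 [[361.4, 203.4], [385.8, 202.3], [363.6, 234.3], [388.3, 233.1]]
[(16, [361.9, 202.8]), (27, [389.7, 233.6]), (32, [364.6, 234.7])]
```

arm_command(increments=[[[0,0.2,0.2],0]])

```text
t: 14.15
ee_pos: [570.6, 166.0, 123.0]
orientation: [2.488, -1.917, -0.014]
ft_force: [6.1, 1.5, 8.8]
width: 11.8
```

```bash
python3 go.py; python3 -c "
from h import *
print(get_obs()['qvel'].round(3),get_obs()['moment'].round(2),get_obs()['joint_torque'].round(1),get_obs()['qpos'])"
```

```text
t 14.15 p [570.6 166.  123. ] yaw -75.22 tilt 0.5 F [6.1 1.5 8.8] w 11.8 q [0.26 0.51 1.76 0.01 0.88 1.57]
[-0.    -0.008  0.039  0.001 -0.082 -0.001] [ 0.19 -0.54 -0.  ] [  0.1 -48.4 -15.6   0.    1.7  -0. ] [0.25982058 0.50956259 1.76027757 0.00812725 0.87779028 1.56741719]
```

arm_command(increments=[[[0,0,0],0]])

```text
t: 14.25
ee_pos: [571.1, 166.1, 123.3]
orientation: [-2.489, 1.917, 0.012]
ft_force: [-0.1, -0.9, -0.9]
width: 11.9
```

```bash
python3 go.py; python3 -c "
from h import *
print(get_obs()['qvel'].round(3),get_obs()['moment'].round(2),get_obs()['joint_torque'].round(1),get_obs()['qpos'])"
```

```text
t 14.25 p [571.1 166.1 123.3] yaw -75.22 tilt 0.44 F [-0.1 -0.9 -0.9] w 11.9 q [0.26 0.51 1.76 0.01 0.88 1.57]
[-0.    -0.003 -0.006  0.001 -0.001 -0.001] [-0.08  0.11  0.03] [ -0.  -54.7 -22.4   0.   -0.1  -0. ] [0.25982678 0.50913002 1.75995721 0.00815962 0.87706309 1.56740679]
```

The contact force during the press row is about 13 N, along the seat normal and spread over all prongs. The marks lie within about 0.8 px of the expected resting positions. Releasing now and checking how it settles.

arm_command(increments=[[[0,0,0],0],[[0,0,0],0],[[0,0,0],0],[[0,0,0],0]], gripper=0.4)

```text
t: 14.65
ee_pos: [569.0, 165.6, 121.9]
orientation: [2.486, -1.915, -0.016]
ft_force: [-0.3, -0.2, 0.6]
width: 34.9
```

```bash
python3 go.py; python3 exp.py
```

```text
t 14.65 p [569.  165.6 121.9] yaw -75.22 tilt 0.62 F [-0.3 -0.2  0.6] w 34.9 q [0.26 0.51 1.76 0.01 0.88 1.57]
expected marks z 34 [[361.9, 202.8], [386.6, 201.7], [364.1, 234.0], [389.2, 232.7]]
expected marks z 24 [[361.4, 203.4], [385.8, 202.3], [363.6, 234.3], [388.3, 233.1]]
[(11, [361.5, 209.4]), (29, [389.0, 237.5]), (31, [364.3, 239.0])]
```

arm_command(increments=[[[0,0,-1],0],[[0,0,-2],0],[[0,0,-3],0],[[0,0,-3],0],[[0,0,0],0]])

```text
t: 15.2
ee_pos: [569.2, 165.0, 216.0]
orientation: [2.484, -1.914, -0.019]
ft_force: [0.5, 0.5, 0.6]
width: 35.2
```

```bash
python3 go.py; python3 exp.py
python3 - <<'E'
from h import *
S=get_image("scene")
save("pics/s8.png",S,(310,120,460,245),5)
E
```

```text
t 15.2 p [569.2 165.  216. ] yaw -75.22 tilt 0.77 F [0.5 0.5 0.6] w 35.2 q [0.26 0.39 1.7  0.01 1.06 1.57]
expected marks z 34 [[361.9, 202.8], [386.6, 201.7], [364.1, 234.0], [389.2, 232.7]]
expected marks z 24 [[361.4, 203.4], [385.8, 202.3], [363.6, 234.3], [388.3, 233.1]]
[(18, [385.8, 207.1]), (20, [361.1, 208.3]), (26, [389.0, 237.7]), (28, [364.3, 239.3])]
```

View pics/s8.png

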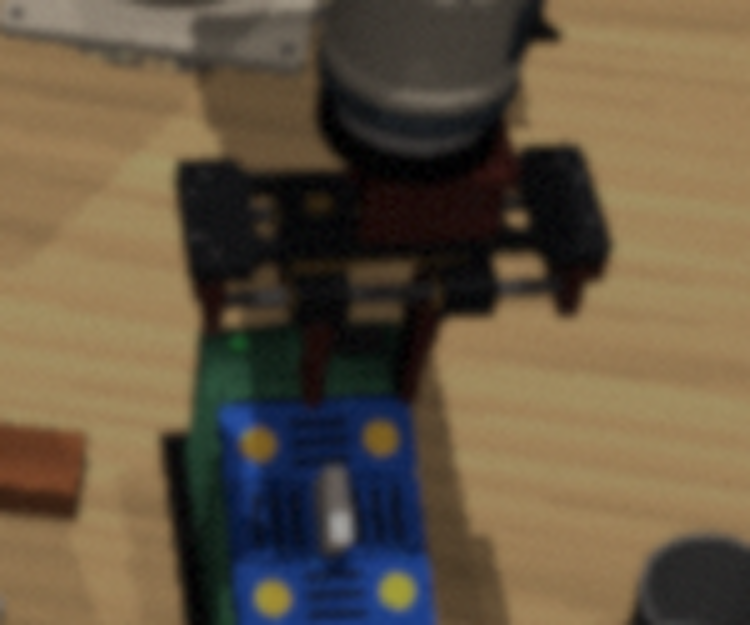

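The scene shows the cover slid downhill after release. The low marks are at rows 239.3 and 237.7 instead of about 233.5, which is roughly 13 mm. I'll move the arm aside and measure with both cameras.

arm_command(increments=[[[4,1,0],0],[[4,1,0],0],[[4,1,0],0],[[4,1,0],0],[[4,1,0],0],[[0,0,0],0]])

```text
t: 15.9
ee_pos: [564.9, -47.0, 203.8]
orientation: [2.48, -1.9, -0.04]
ft_force: [0.3, 0.6, -0.1]
width: 35.0
```

```bash
cat > look.py <<'E'
from tilt import *
import sys
S=get_image("scene");T=get_image("top"); k=sys.argv[1]
save(f"pics/s{k}.png",S,(320,170,420,270),6);save(f"pics/t{k}.png",T,(205,150,315,260),5)
a=blobs(S,(20,90,60),(35,255,255),(352,185,402,250),8); b=blobs(T,(20,90,60),(35,255,255),(232,165,290,225),8)
print("S",a,"\nT",b)
a=sorted([q for n,q in a if n<80],key=lambda q:q[1]); b=sorted([q for n,q in b if n<80],key=lambda q:-q[1])
if len(a)==4 and len(b)==4:
    a=sorted(a[:2])+sorted(a[2:]); 
    b=sorted(b[:2],reverse=True)+sorted(b[2:],reverse=True)
    r=[]
    for n,x,y in zip(("up -l","up +l","low -l","low +l"),a,b):
        q,e=tri(x,y); w=q[:2]-O; s,la,z=w@d,w@l,q[2]-85
        r.append([-s*.866+z*.5,-la*-1,s*.5+z*.866]); print(n,"world",q.round(1),"seat x,l,z",np.round(r[-1],1),"e",round(e,1))
    print("mean",np.mean(r,0).round(1))
E
python3 look.py 9; python3 go.py
```

```text
S [(8, [359.5, 185.0]), (43, [395.5, 194.4]), (23, [361.2, 208.4]), (24, [385.7, 207.0]), (13, [397.8, 210.5]), (25, [389.0, 237.6]), (24, [364.1, 239.3])] 
T [(22, [263.3, 166.5]), (55, [286.8, 169.2]), (25, [235.6, 173.8]), (31, [270.0, 194.0]), (31, [241.5, 201.6]), (19, [233.6, 222.1])]
t 16.0 p [564.9 -43.8 203.8] yaw -74.83 tilt 1.8 F [0.2 0.1 0. ] w 35.2 q [-0.1   0.38  1.76 -0.    1.04  1.21]
```

View pics/s9.png

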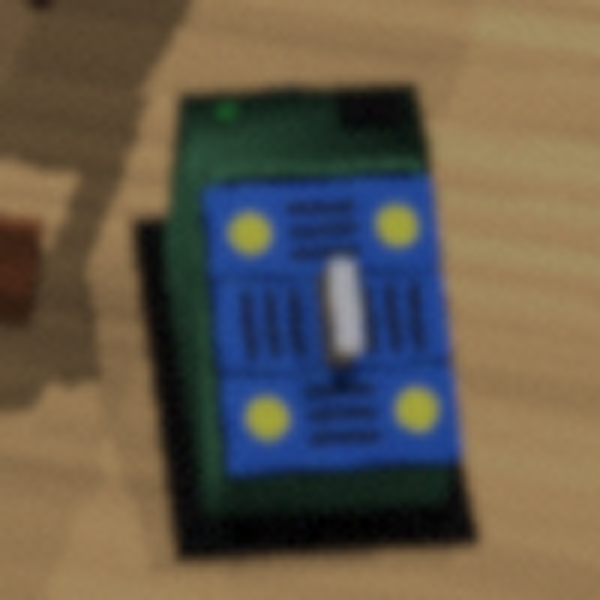

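View pics/t9.png

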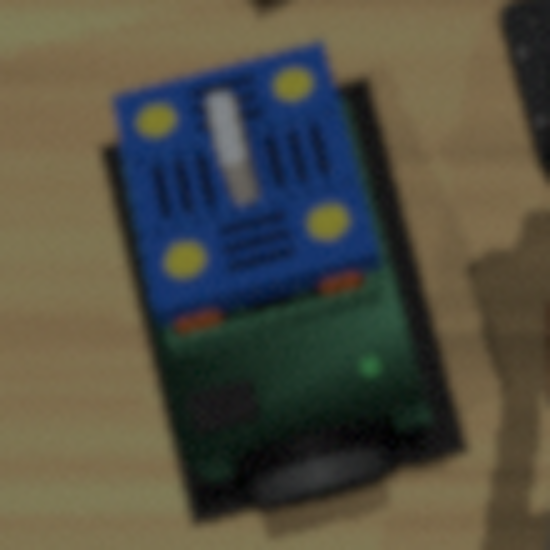

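```bash
cat > seatpts.py <<'E'
from tilt import *
def seatpts(a,b): # order up-l, up+l, low-l, low+l
    r=[]
    for x,y in zip(a,b):
        q,e=tri(x,y); w=q[:2]-O; s,la,z=w@d,w@l,q[2]-85
        r.append([-s*.866+z*.5,la,s*.5+z*.866]); print("world",q.round(1),"s",s.round(1),"seat x,l,z",np.round(r[-1],1),"e",round(e,1))
    print("mean",np.mean(r,0).round(1))
E
python3 -c "
from seatpts import *
seatpts([(361.2,208.4),(385.7,207.0),(364.1,239.3),(389.0,237.6)],[(270.0,194.0),(241.5,201.6),(263.3,166.5),(235.6,173.8)])"
```

```text
world [535.7 124.4 120.5] s -10.3 seat x,l,z [ 26.7 -33.4  25.5] e 0.9
world [518.6 185.9 120.8] s -10.9 seat x,l,z [27.3 30.5 25.6] e 0.9
world [605.8 143.6  86.3] s 62.4 seat x,l,z [-53.3 -33.   32.3] e 1.6
world [588.3 205.4  86.9] s 61.5 seat x,l,z [-52.3  31.2  32.4] e 0.6
mean [-12.9  -1.2  29. ]
```

The cover slid about 13 mm downhill. Its lower prongs stand on the rim (z 32), the upper ones are off the clips (z 25.5), and it lies at 25°. I'll regrip the bar and place it again using camera-relative displacements.

```bash
python3 go.py 571.6 166.3 170 -75
```

```text
t 16.0 p [564.9 -43.8 203.8] yaw -74.83 tilt 1.8 F [0.2 0.1 0. ] w 35.2 q [-0.1   0.38  1.76 -0.    1.04  1.21]
tool shift cm [-20.07  -6.25   3.42]
turn 0.17
```

arm_command(increments=[[[-4,-1.2,0],0],[[-4,-1.2,0],0],[[-4,-1.2,0],0],[[-4,-1.2,0],0],[[-4,-1.2,0],0],[[0,0,0],0],[[0,0,0],0]])

```text
t: 16.7
ee_pos: [565.4, 181.2, 199.3]
orientation: [2.484, -1.887, -0.052]
ft_force: [-0.3, 0.2, -0.2]
width: 35.2
```

```bash
python3 go.py 571.6 166.3 145 -75
```

```text
t 16.7 p [565.4 181.2 199.3] yaw -74.46 tilt 2.25 F [-0.3  0.2 -0.2] w 35.2 q [0.28 0.42 1.69 0.02 1.06 1.57]
tool shift cm [ 1.68 -0.4   5.4 ]
turn 0.54
```

arm_command(increments=[[[0.8,-0.2,1],0.6],[[0.8,-0.2,2],0.3],[[0,0,1.5],0],[[0,0,0],0],[[0,0,0],0]])

```text
t: 17.2
ee_pos: [570.8, 162.0, 149.8]
orientation: [2.463, -1.91, -0.053]
ft_force: [-0.1, 0.3, 0.6]
width: 35.2
```

```bash
python3 go.py 571.6 166.3 109.6 -75; python3 tilt.py|head -1; python3 -c "
from h import *
print(cv2.Rodrigues(get_obs()['orientation'])[0].round(3))"
```

```text
t 17.2 p [570.8 162.  149.8] yaw -75.62 tilt 2.4 F [-0.1  0.3  0.6] w 35.2 q [0.25 0.48 1.72 0.01 0.97 1.56]
tool shift cm [-0.34 -0.35  4.02]
turn -0.62
tcp s,l,z 33.3 -6.1 149.8
[[ 0.248 -0.968 -0.042]
 [-0.969 -0.249  0.002]
 [-0.012  0.04  -0.999]]
```

arm_command(increments=[[[-0.3,-0.2,1.0],-0.5],[[-0.1,-0.1,1.0],0],[[0,0,0.8],0],[[0,0,0.5],0],[[0,0,0],0],[[0,0,0],0]])

```text
t: 17.8
ee_pos: [572.2, 166.1, 114.9]
orientation: [2.471, -1.902, -0.052]
ft_force: [-0.5, 0.6, -0.4]
width: 35.2
```

```bash
python3 go.py 571.6 166.3 110 -75; python3 tilt.py|head -1
```

```text
t 17.8 p [572.2 166.1 114.9] yaw -75.17 tilt 2.32 F [-0.5  0.6 -0.4] w 35.2 q [0.26 0.54 1.74 0.02 0.91 1.56]
tool shift cm [-0.03  0.03  0.5 ]
turn -0.17
tcp s,l,z 35.7 -2.5 114.9
```

arm_command(increments=[[[0,0,0.3],0],[[0,0,0],0],[[0,0,0],0],[[0,0,0],0],[[0,0,0],0],[[0,0,0],0]], gripper=0)

```text
t: 18.4
ee_pos: [572.5, 166.4, 112.5]
orientation: [2.473, -1.902, -0.05]
ft_force: [1.5, -0.2, -1.5]
width: 11.6
```

```bash
python3 go.py 571.6 166.3 110 -75; python3 tilt.py|head -1;python3 exp.py
```

```text
t 18.4 p [572.5 166.4 112.5] yaw -75.15 tilt 2.22 F [ 1.5 -0.2 -1.5] w 11.6 q [0.26 0.54 1.74 0.02 0.9  1.56]
tool shift cm [-0.02  0.08  0.26]
turn -0.15
tcp s,l,z 36.2 -2.4 112.5
expected marks z 34 [[361.9, 202.8], [386.6, 201.7], [364.1, 234.0], [389.2, 232.7]]
expected marks z 24 [[361.4, 203.4], [385.8, 202.3], [363.6, 234.3], [388.3, 233.1]]
[(18, [361.6, 207.9]), (30, [364.3, 239.2]), (25, [389.0, 238.0])]
```

arm_command(increments=[[[0,0,-0.8],0],[[0,0,-0.8],0],[[0,0,-0.6],0],[[0,0,0],0],[[0,0,0],0]])

```text
t: 18.95
ee_pos: [573.8, 166.3, 136.8]
orientation: [2.473, -1.903, -0.049]
ft_force: [-1.3, -0.0, -2.5]
width: 12.0
```

```bash
python3 go.py 568.5 166.9 130 -75; python3 tilt.py|head -1;python3 exp.py
```

```text
t 18.95 p [573.8 166.3 136.8] yaw -75.15 tilt 2.17 F [-1.3 -0.  -2.5] w 12.0 q [0.26 0.51 1.73 0.01 0.95 1.56]
tool shift cm [-0.18  0.47  0.7 ]
turn -0.15
tcp s,l,z 37.4 -2.7 136.8
expected marks z 34 [[361.9, 202.8], [386.6, 201.7], [364.1, 234.0], [389.2, 232.7]]
expected marks z 24 [[361.4, 203.4], [385.8, 202.3], [363.6, 234.3], [388.3, 233.1]]
[(29, [390.7, 233.1]), (31, [365.3, 234.3])]
```

arm_command(increments=[[[-0.1,0.3,0.3],0],[[0,0.15,0.3],0],[[0,0,0],0],[[0,0,0],0]])

```text
t: 19.4
ee_pos: [567.4, 166.0, 129.5]
orientation: [2.472, -1.901, -0.051]
ft_force: [0.7, 0.1, -1.3]
width: 11.5
```

```bash
python3 go.py; python3 tilt.py|head -1;python3 exp.py
```

```text
t 19.4 p [567.4 166.  129.5] yaw -75.15 tilt 2.3 F [ 0.7  0.1 -1.3] w 11.5 q [0.26 0.51 1.74 0.02 0.93 1.56]
tcp s,l,z 31.1 -1.5 129.5
expected marks z 34 [[361.9, 202.8], [386.6, 201.7], [364.1, 234.0], [389.2, 232.7]]
expected marks z 24 [[361.4, 203.4], [385.8, 202.3], [363.6, 234.3], [388.3, 233.1]]
[(13, [362.2, 202.0]), (32, [365.1, 233.8]), (28, [390.4, 232.8])]
```

arm_command(increments=[[[0.15,0,0.2],0],[[0,0.1,0.2],0],[[0,0,0],0]])

```text
t: 19.75
ee_pos: [569.3, 164.9, 127.2]
orientation: [2.475, -1.904, -0.047]
ft_force: [0.6, -1.2, -2.2]
width: 12.0
```

```bash
python3 go.py; python3 tilt.py|head -1;python3 exp.py
```

```text
t 19.75 p [569.3 164.9 127.2] yaw -75.16 tilt 2.01 F [ 0.6 -1.2 -2.2] w 12.0 q [0.26 0.51 1.74 0.02 0.92 1.56]
tcp s,l,z 32.6 -2.9 127.2
expected marks z 34 [[361.9, 202.8], [386.6, 201.7], [364.1, 234.0], [389.2, 232.7]]
expected marks z 24 [[361.4, 203.4], [385.8, 202.3], [363.6, 234.3], [388.3, 233.1]]
[(11, [361.6, 202.5]), (27, [389.5, 233.7]), (31, [364.5, 234.8])]
```

arm_command(increments=[[[0,0.3,0],0],[[0,0.2,0.2],0]])

```text
t: 20.0
ee_pos: [566.3, 164.0, 126.6]
orientation: [2.478, -1.907, -0.042]
ft_force: [4.2, 0.2, 8.2]
width: 11.9
```

```bash
python3 go.py; python3 tilt.py|head -1;python3 exp.py
```

```text
t 20.0 p [566.3 164.  126.6] yaw -75.16 tilt 1.77 F [4.2 0.2 8.2] w 11.9 q [0.26 0.51 1.75 0.02 0.91 1.56]
tcp s,l,z 29.5 -3.1 126.6
expected marks z 34 [[361.9, 202.8], [386.6, 201.7], [364.1, 234.0], [389.2, 232.7]]
expected marks z 24 [[361.4, 203.4], [385.8, 202.3], [363.6, 234.3], [388.3, 233.1]]
[(11, [361.4, 201.7]), (35, [364.1, 233.7]), (26, [389.3, 232.9])]
```

arm_command(increments=[[[0,0.1,0.3],0],[[0,0.1,0.3],0]])

```text
t: 20.25
ee_pos: [565.7, 163.8, 122.6]
orientation: [2.481, -1.909, -0.038]
ft_force: [2.7, 1.0, 7.3]
width: 11.7
```

```bash
python3 go.py; python3 tilt.py|head -1;python3 exp.py
```

```text
t 20.25 p [565.7 163.8 122.6] yaw -75.16 tilt 1.54 F [2.7 1.  7.3] w 11.7 q [0.26 0.51 1.76 0.02 0.89 1.56]
tcp s,l,z 28.9 -3.1 122.6
expected marks z 34 [[361.9, 202.8], [386.6, 201.7], [364.1, 234.0], [389.2, 232.7]]
expected marks z 24 [[361.4, 203.4], [385.8, 202.3], [363.6, 234.3], [388.3, 233.1]]
[(17, [361.0, 202.4]), (35, [363.7, 234.0]), (26, [388.7, 233.0])]
```

arm_command(increments=[[[0,0.1,0.2],0],[[0,0.1,0.2],0]])

```text
t: 20.5
ee_pos: [566.2, 164.0, 121.3]
orientation: [2.485, -1.912, -0.032]
ft_force: [-0.3, 0.0, 15.5]
width: 11.5
```

```bash
python3 go.py; python3 tilt.py|head -1;python3 exp.py
```

```text
t 20.5 p [566.2 164.  121.3] yaw -75.16 tilt 1.22 F [-0.3  0.  15.5] w 11.5 q [0.26 0.51 1.76 0.02 0.88 1.56]
tcp s,l,z 29.5 -3.0 121.3
expected marks z 34 [[361.9, 202.8], [386.6, 201.7], [364.1, 234.0], [389.2, 232.7]]
expected marks z 24 [[361.4, 203.4], [385.8, 202.3], [363.6, 234.3], [388.3, 233.1]]
[(14, [361.5, 202.6]), (29, [388.6, 233.3]), (32, [363.5, 234.5])]
```

The force is now straight up at 18 N with no downhill push, and the marks match the expected resting pixels within about 0.5 px. That fits prongs seated in the clip valleys, so I release.

arm_command(increments=[[[0,0,0],0],[[0,0,0],0],[[0,0,0],0]], gripper=0.4)

```text
t: 20.85
ee_pos: [565.2, 163.6, 121.6]
orientation: [2.484, -1.911, -0.033]
ft_force: [0.3, -0.3, -0.9]
width: 32.3
```

```bash
python3 go.py; python3 exp.py
```

```text
t 20.85 p [565.2 163.6 121.6] yaw -75.16 tilt 1.25 F [ 0.3 -0.3 -0.9] w 32.3 q [0.26 0.51 1.77 0.02 0.88 1.56]
expected marks z 34 [[361.9, 202.8], [386.6, 201.7], [364.1, 234.0], [389.2, 232.7]]
expected marks z 24 [[361.4, 203.4], [385.8, 202.3], [363.6, 234.3], [388.3, 233.1]]
[(29, [388.6, 233.3]), (29, [363.6, 234.4])]
```

It stayed put. I'll raise the arm, move it aside and check with both views.

arm_command(increments=[[[0,0,-1],0],[[0,0,-2],0],[[0,0,-3],0],[[0,0,-3],0],[[4,1,0],0],[[4,1,0],0],[[4,1,0],0],[[4,1,0],0],[[4,1,0],0],[[0,0,0],0]], gripper=0)

```text
t: 21.9
ee_pos: [570.3, -49.2, 218.4]
orientation: [2.489, -1.905, -0.03]
ft_force: [0.9, 0.3, 0.7]
width: 0.2
```

```bash
python3 look.py 10; python3 go.py
```

```text
S [(9, [359.0, 185.0]), (25, [397.7, 195.0]), (23, [386.0, 202.0]), (27, [361.4, 203.3]), (17, [398.2, 210.8]), (30, [363.6, 234.4]), (26, [388.5, 233.0])] 
T [(18, [235.6, 167.4]), (56, [285.9, 168.3]), (24, [264.2, 169.8]), (25, [236.4, 176.9]), (28, [270.5, 195.6]), (27, [241.3, 203.2]), (18, [233.5, 222.2])]
t 22.0 p [570.2 -45.9 218.3] yaw -74.77 tilt 1.2 F [-0.5  0.3 -0.1] w 0.3 q [-0.1   0.36  1.74  0.01  1.06  1.2 ]
```

View pics/t10.png

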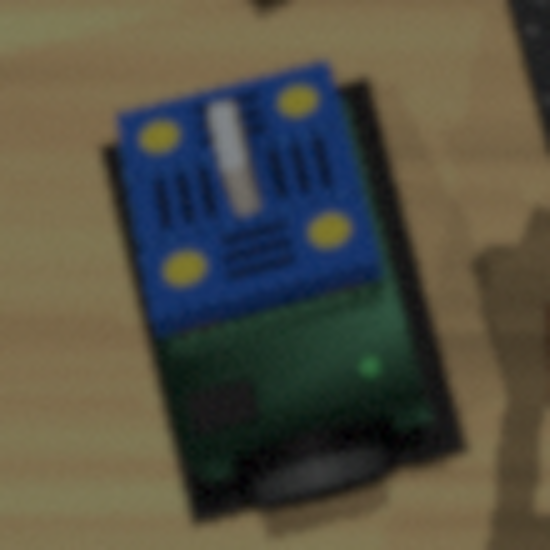

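```bash
python3 -c "
from seatpts import *
seatpts([(361.4,203.3),(386,202.0),(363.6,234.4),(388.5,233.0)],[(270.5,195.6),(241.3,203.2),(264.2,169.8),(236.4,176.9)])"
```

```text
world [529.7 122.6 133.6] s -16.6 seat x,l,z [ 38.7 -33.6  33.8] e 1.6
world [512.8 184.4 133.9] s -16.8 seat x,l,z [39.  30.5 34. ] e 0.8
world [596.3 140.6  93.7] s 52.4 seat x,l,z [-41.1 -33.4  33.8] e 1.2
world [579.6 202.3  94. ] s 52.3 seat x,l,z [-40.7  30.6  34. ] e 0.7
mean [-1.  -1.5 33.9]
```

The cover rests on all four clips: marks at z 33.8 to 34.0 and offset x −1.0, y −1.5 mm. I'll press corners one at a time with the gripper shut, starting with the uphill −y-side one.

```bash
python3 go.py 538.3 123.4 165 -75
```

```text
t 22.0 p [570.2 -45.9 218.3] yaw -74.77 tilt 1.2 F [-0.5  0.3 -0.1] w 0.3 q [-0.1   0.36  1.74  0.01  1.06  1.2 ]
tool shift cm [-17.11  -1.46   5.5 ]
turn 0.23
```

arm_command(increments=[[[-4,-0.3,0],0],[[-4,-0.3,0],0],[[-4,-0.3,0],0],[[-4,-0.3,0],0],[[-1,-0.2,0],0],[[0,0,0],0],[[0,0,0],0]])

```text
t: 22.7
ee_pos: [536.4, 134.5, 221.2]
orientation: [2.498, -1.896, -0.032]
ft_force: [0.3, 0.3, -0.5]
width: 0.3
```

```bash
python3 go.py 538.3 123.4 165 -75
```

```text
t 22.7 p [536.4 134.5 221.2] yaw -74.4 tilt 1.21 F [ 0.3  0.3 -0.5] w 0.3 q [0.22 0.33 1.78 0.01 1.05 1.51]
tool shift cm [1.19 0.02 5.61]
turn 0.6
```

arm_command(increments=[[[0.6,0,2],0.5],[[0.5,0,2],0],[[0,0,1.5],0],[[0,0,0.5],0],[[0,0,0],0],[[0,0,0],0]])

```text
t: 23.3
ee_pos: [540.5, 119.0, 160.6]
orientation: [2.485, -1.914, -0.028]
ft_force: [-0.9, -0.4, 0.0]
width: 0.4
```

```bash
python3 go.py 538.3 123.4 145 -75;python3 tilt.py|head -1
```

```text
t 23.3 p [540.5 119.  160.6] yaw -75.2 tilt 1.07 F [-0.9 -0.4  0. ] w 0.4 q [0.19 0.41 1.83 0.01 0.92 1.49]
tool shift cm [-0.47  0.08  1.57]
turn -0.2
tcp s,l,z -7.0 -39.9 160.6
```

arm_command(increments=[[[-0.4,0.1,0.8],0],[[0,0,0.6],0],[[0,0,0],0]])

```text
t: 23.6
ee_pos: [539.3, 122.9, 147.3]
orientation: [2.487, -1.916, -0.025]
ft_force: [0.4, 0.4, 0.4]
width: 0.3
```

```bash
python3 go.py 538.3 123.4 134 -75;python3 tilt.py|head -1
python3 - <<'E'
from h import *
S=get_image("scene")
save("pics/s11.png",S,(310,120,460,245),5)
E
```

```text
t 23.6 p [539.3 122.9 147.3] yaw -75.23 tilt 0.93 F [0.4 0.4 0.4] w 0.3 q [0.2  0.42 1.84 0.01 0.89 1.5 ]
tool shift cm [-0.06  0.07  1.33]
turn -0.23
tcp s,l,z -7.2 -35.8 147.3
```

View pics/s11.png

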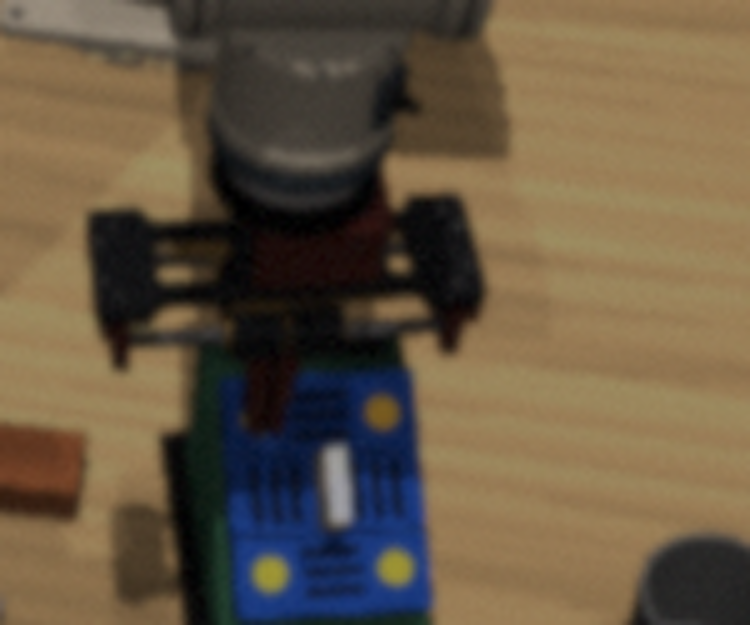

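The shut fingertips hang right over the uphill −y-side mark (crop (262,425)).

arm_command(increments=[[[0,0,0.5],0],[[0,0,0.3],0],[[0,0,0.2],0]])

```text
t: 23.95
ee_pos: [539.7, 123.4, 137.5]
orientation: [2.488, -1.916, -0.024]
ft_force: [-0.7, -0.3, -0.7]
width: 0.7
```

arm_command(increments=[[[0,0,0.2],0],[[0,0,0.2],0]])

```text
t: 24.15
ee_pos: [539.8, 123.4, 133.3]
orientation: [2.488, -1.916, -0.023]
ft_force: [-0.7, -1.3, 8.5]
width: 0.3
```

arm_command(increments=[[[0,0,0.2],0]])

```text
t: 24.25
ee_pos: [540.4, 123.3, 131.9]
orientation: [2.489, -1.916, -0.022]
ft_force: [-2.2, -1.5, 10.0]
width: 0.5
```

arm_command(increments=[[[0,0,0.2],0]])

```text
t: 24.35
ee_pos: [541.1, 123.4, 130.9]
orientation: [-2.489, 1.916, 0.02]
ft_force: [-1.5, -0.8, 9.9]
width: 0.4
```

arm_command(increments=[[[0,0,0.2],0]])

```text
t: 24.45
ee_pos: [541.9, 123.5, 130.0]
orientation: [-2.488, 1.915, 0.018]
ft_force: [-2.4, -0.4, 11.2]
width: 0.4
```

arm_command(increments=[[[0,0,0.3],0]])

```text
t: 24.55
ee_pos: [542.9, 123.5, 128.4]
orientation: [-2.487, 1.914, 0.016]
ft_force: [-2.2, -2.2, 12.8]
width: 0.5
```

```bash
python3 tilt.py|head -1; python3 exp.py
```

```text
tcp s,l,z -3.5 -36.1 128.4
expected marks z 34 [[361.9, 202.8], [386.6, 201.7], [364.1, 234.0], [389.2, 232.7]]
expected marks z 24 [[361.4, 203.4], [385.8, 202.3], [363.6, 234.3], [388.3, 233.1]]
[(8, [394.0, 194.5]), (19, [385.6, 202.0]), (11, [397.1, 210.5]), (24, [388.9, 233.1]), (26, [364.2, 234.8])]
```

arm_command(increments=[[[0,0.15,0.3],0]])

```text
t: 24.7
ee_pos: [542.8, 123.3, 126.6]
orientation: [-2.486, 1.913, 0.012]
ft_force: [-1.1, -1.1, 10.6]
width: 0.6
```

arm_command(increments=[[[0,0.15,0.3],0]])

```text
t: 24.8
ee_pos: [542.0, 122.9, 124.5]
orientation: [-2.485, 1.912, 0.01]
ft_force: [-1.0, -1.2, 5.1]
width: 0.5
```

```bash
python3 tilt.py|head -1; python3 exp.py
```

```text
tcp s,l,z -4.6 -36.5 124.5
expected marks z 34 [[361.9, 202.8], [386.6, 201.7], [364.1, 234.0], [389.2, 232.7]]
expected marks z 24 [[361.4, 203.4], [385.8, 202.3], [363.6, 234.3], [388.3, 233.1]]
[(20, [385.2, 201.8]), (15, [396.8, 210.4]), (27, [388.7, 232.6]), (28, [363.8, 234.5])]
```

arm_command(increments=[[[0,0.1,0.2],0]])

```text
t: 24.95
ee_pos: [541.2, 122.6, 122.5]
orientation: [-2.484, 1.912, 0.01]
ft_force: [0.4, -0.2, 1.7]
width: 0.5
```

arm_command(increments=[[[0,0.1,0.2],0]])

```text
t: 25.05
ee_pos: [541.3, 122.6, 121.2]
orientation: [-2.483, 1.911, 0.007]
ft_force: [-0.3, -0.3, 14.9]
width: 0.3
```

arm_command(increments=[[[0,0.1,0.2],0]])

```text
t: 25.15
ee_pos: [541.6, 122.6, 120.7]
orientation: [-2.481, 1.91, 0.005]
ft_force: [-3.2, -1.3, 22.6]
width: 0.6
```

The force fell to 2 N, then I met a hard stop at z ≈ 121, which matches the home height. I'll check with both views.

arm_command(increments=[[[0,0,-1],0],[[0,0,-2],0],[[0,0,-3],0],[[0,0,-2],0],[[4,0,0],0],[[4,0,0],0],[[4,0,0],0],[[3,0,0],0],[[0,0,0],0]])

```text
t: 26.05
ee_pos: [580.6, -26.6, 202.9]
orientation: [-2.485, 1.904, 0.004]
ft_force: [-0.3, 0.3, 0.2]
width: 0.4
```

```bash
sed -i '/if len(a)==4/,$d' look.py; cat >> look.py <<'E'
from seatpts import seatpts
def pick(L,ex): return [min((q for n,q in L),key=lambda q:np.hypot(*(np.array(q)-e))) for e in ex]
aa=pick(a,np.array([(361.4,203.3),(386,202.0),(363.6,234.4),(388.5,233.0)])); bb=pick(b,np.array([(270.5,196.5),(241.3,204),(264.2,170.5),(236.4,177.7)]))
print(aa,bb); seatpts(aa,bb)
E
sed -i 's/^a=sorted.*$//; s/print("S".*$/a=[x for x in a if x[0]<60];b=[x for x in b if x[0]<60]/' look.py
python3 look.py 12; python3 go.py
```

```text
[[360.0, 203.7], [385.0, 201.5], [362.8, 233.8], [388.0, 232.5]] [[272.0, 199.0], [242.8, 203.4], [265.3, 170.1], [237.2, 176.6]]
world [523.9 119.5 124.3] s -23.0 seat x,l,z [ 39.5 -35.1  22.5] e 0.7
world [512.3 181.4 134.6] s -18.1 seat x,l,z [40.5 27.8 33.9] e 1.4
world [595.4 138.2  94.5] s 51.0 seat x,l,z [-39.4 -35.5  33.7] e 1.6
world [579.8 200.5  96.1] s 52.0 seat x,l,z [-39.5  28.8  35.6] e 1.2
mean [ 0.3 -3.5 31.4]
t 26.15 p [579.6 -24.1 202.6] yaw -74.84 tilt 0.68 F [-0.2  0.3  0.3] w 0.2 q [-0.07  0.38  1.75  0.01  1.01  1.23]
```

One corner is home (z 22.5) and the other three are up (34 to 35.6). Next is the downhill corner on the same side.

```bash
python3 go.py 604.5 139.1 140 -75
```

```text
t 26.15 p [579.6 -24.1 202.6] yaw -74.84 tilt 0.68 F [-0.2  0.3  0.3] w 0.2 q [-0.07  0.38  1.75  0.01  1.01  1.23]
tool shift cm [-15.04  -6.63   6.46]
turn 0.16
```

arm_command(increments=[[[-4,-1.7,0],0],[[-4,-1.7,0],0],[[-4,-1.7,0],0],[[-2,-1.4,0],0],[[0,0,1.0],0],[[0,0,2.0],0],[[0,0,0],0],[[0,0,0],0]])

```text
t: 26.95
ee_pos: [600.3, 141.0, 171.8]
orientation: [-2.495, 1.896, 0.013]
ft_force: [-0.7, 0.4, 0.3]
width: 0.6
```

```bash
python3 go.py 604.5 139.1 110 -75
```

```text
t 26.95 p [600.3 141.  171.8] yaw -74.46 tilt 0.69 F [-0.7  0.4  0.3] w 0.6 q [0.21 0.47 1.69 0.01 0.98 1.5 ]
tool shift cm [ 0.37 -0.35  6.18]
turn 0.54
```

arm_command(increments=[[[0.3,-0.3,2],0.5],[[0,0,2],0],[[0,0,1.5],0],[[0,0,0],0],[[0,0,0],0]])

```text
t: 27.45
ee_pos: [604.4, 137.6, 118.1]
orientation: [-2.482, 1.909, 0.01]
ft_force: [0.2, -0.4, -0.2]
width: 0.7
```

```bash
python3 go.py 604.5 139.1 98 -75; python3 tilt.py|head -1
python3 - <<'E'
from h import *
S=get_image("scene")
save("pics/s13.png",S,(310,120,460,245),5)
E
```

```text
t 27.45 p [604.4 137.6 118.1] yaw -75.11 tilt 0.7 F [ 0.2 -0.4 -0.2] w 0.7 q [0.2  0.54 1.71 0.02 0.88 1.5 ]
tool shift cm [-0.12 -0.05  2.02]
turn -0.11
tcp s,l,z 59.4 -38.4 118.1
```

View pics/s13.png

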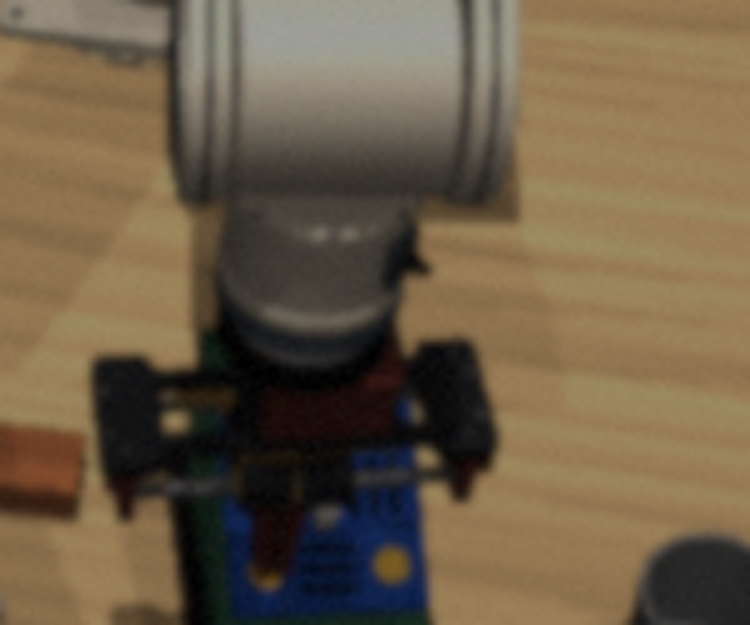

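The fingers are over the downhill −y-side mark (crop (268,575)), clear of the bar.

arm_command(increments=[[[-0.1,0,1.0],0],[[0,0,0.7],0],[[0,0,0.2],0]])

```text
t: 27.8
ee_pos: [605.5, 139.0, 100.2]
orientation: [-2.48, 1.907, 0.006]
ft_force: [-0.3, 0.2, -0.4]
width: 0.5
```

arm_command(increments=[[[0,0.05,0.2],0],[[0,0.05,0.2],0]])

```text
t: 28.0
ee_pos: [604.5, 139.0, 95.7]
orientation: [-2.48, 1.907, 0.007]
ft_force: [-0.2, -0.5, 0.7]
width: 0.4
```

arm_command(increments=[[[0,0.1,0.2],0],[[0,0.1,0.2],0]])

```text
t: 28.2
ee_pos: [604.5, 139.0, 93.4]
orientation: [-2.477, 1.905, 0.002]
ft_force: [-0.4, -1.2, 9.6]
width: 0.6
```

arm_command(increments=[[[0,0.15,0.3],0],[[0,0.15,0.3],0]])

```text
t: 28.4
ee_pos: [603.4, 138.6, 89.8]
orientation: [-2.475, 1.903, -0.002]
ft_force: [-0.9, -0.6, 4.2]
width: 0.2
```

arm_command(increments=[[[0,0.15,0.3],0],[[0,0.1,0.3],0]])

```text
t: 28.6
ee_pos: [601.8, 138.0, 84.6]
orientation: [-2.474, 1.902, -0.005]
ft_force: [0.6, -0.0, 9.9]
width: 0.4
```

arm_command(increments=[[[0,0.1,0.2],0]])

```text
t: 28.7
ee_pos: [602.3, 138.2, 83.8]
orientation: [-2.472, 1.9, -0.008]
ft_force: [-0.3, -0.1, 17.8]
width: 0.1
```

arm_command(increments=[[[0,0.1,0.3],0]])

```text
t: 28.8
ee_pos: [603.2, 138.4, 83.0]
orientation: [-2.469, 1.898, -0.012]
ft_force: [-3.4, -0.8, 24.6]
width: 0.2
```

arm_command(increments=[[[0,0,-1],0],[[0,0,-2],0],[[0,0,-3],0],[[0,0,-4],0],[[4,0.5,0],0],[[4,0.5,0],0],[[4,0.5,0],0],[[3,0.5,0],0],[[0,0,0],0]])

```text
t: 29.7
ee_pos: [620.3, -16.6, 184.4]
orientation: [-2.474, 1.893, -0.011]
ft_force: [-0.3, 1.0, -0.7]
width: 0.6
```

```bash
python3 look.py 14; python3 go.py
```

```text
[[359.5, 204.0], [384.5, 202.0], [362.0, 234.7], [387.3, 233.2]] [[272.9, 198.8], [243.1, 202.9], [266.4, 172.9], [238.0, 176.5]]
world [524.5 118.  123.4] s -22.8 seat x,l,z [ 38.9 -36.7  21.8] e 1.4
world [513.5 180.6 133.8] s -17.2 seat x,l,z [39.3 26.7 33.7] e 0.8
world [591.3 136.5  84.3] s 46.6 seat x,l,z [-40.7 -36.1  22.7] e 1.7
world [580.6 199.1  93.7] s 52.4 seat x,l,z [-41.1  27.2  33.7] e 1.3
mean [-0.9 -4.7 28. ]
t 29.8 p [619.8 -13.8 184.2] yaw -74.75 tilt 1.57 F [ 0.4 -1.  -0.5] w 0.3 q [-0.05  0.45  1.69  0.02  0.98  1.24]
```

Two are home (22 to 23) and two are up (33.7). Third is the downhill corner on the +y side.

```bash
python3 go.py 590 197.3 175 -75
```

```text
t 29.8 p [619.8 -13.8 184.2] yaw -74.75 tilt 1.57 F [ 0.4 -1.  -0.5] w 0.3 q [-0.05  0.45  1.69  0.02  0.98  1.24]
tool shift cm [-21.14  -2.64   1.23]
turn 0.25
```

arm_command(increments=[[[-4,-0.5,0],0],[[-4,-0.5,0],0],[[-4,-0.5,0],0],[[-4,-0.5,0],0],[[-3.5,-0.4,0],0],[[0,0,0],0],[[0,0,0],0]])

```text
t: 30.5
ee_pos: [586.5, 196.3, 185.7]
orientation: [-2.482, 1.884, -0.004]
ft_force: [0.0, 0.7, 0.4]
width: 0.3
```

```bash
python3 go.py 590 197.3 115 -75
```

```text
t 30.5 p [586.5 196.3 185.7] yaw -74.39 tilt 1.5 F [0.  0.7 0.4] w 0.3 q [0.3  0.45 1.69 0.02 0.98 1.59]
tool shift cm [ 0.09 -0.2   7.08]
turn 0.61
```

arm_command(increments=[[[0.1,-0.2,2],0.6],[[0,0,2],0],[[0,0,2],0],[[0,0,0],0],[[0,0,0],0]])

```text
t: 31.0
ee_pos: [589.8, 196.1, 124.9]
orientation: [-2.471, 1.896, -0.005]
ft_force: [-0.7, 0.4, 0.2]
width: 0.6
```

```bash
python3 go.py 590 197.3 100 -75; python3 tilt.py|head -1
python3 - <<'E'
from h import *
S=get_image("scene")
save("pics/s15.png",S,(310,120,460,245),5)
E
```

```text
t 31.0 p [589.8 196.1 124.9] yaw -74.99 tilt 1.53 F [-0.7  0.4  0.2] w 0.6 q [0.3  0.53 1.72 0.02 0.87 1.59]
tool shift cm [-0.08  0.    2.49]
turn 0.01
tcp s,l,z 60.5 21.9 124.9
```

View pics/s15.png

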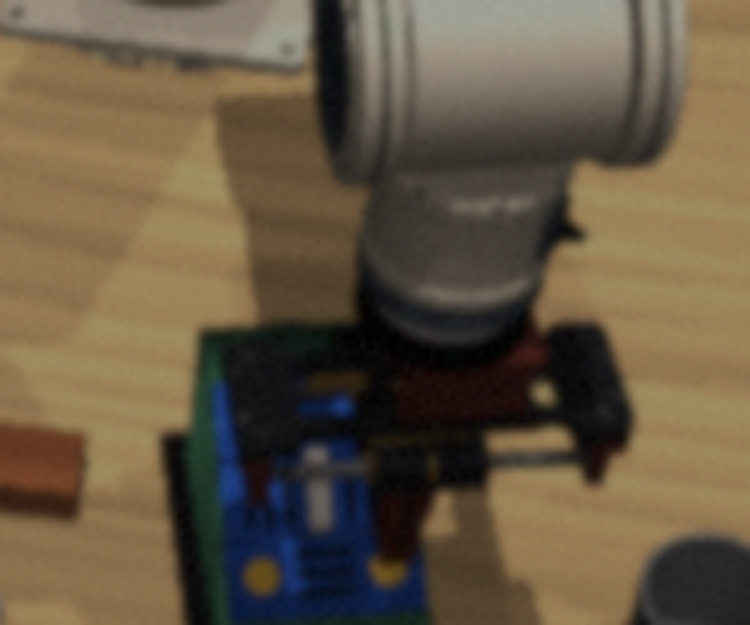

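The fingers are over the downhill +y-side mark (crop (390,570)).

arm_command(increments=[[[-0.1,0,1.0],0],[[0,0,1.0],0],[[0,0.05,0.4],0],[[0,0.05,0.2],0]])

```text
t: 31.45
ee_pos: [590.5, 197.2, 99.6]
orientation: [-2.468, 1.895, -0.009]
ft_force: [0.3, 0.2, 0.7]
width: 0.5
```

arm_command(increments=[[[0,0.05,0.2],0],[[0,0.1,0.2],0]])

```text
t: 31.65
ee_pos: [589.4, 197.0, 95.4]
orientation: [-2.468, 1.895, -0.009]
ft_force: [0.4, 0.5, 5.0]
width: 0.5
```

arm_command(increments=[[[0,0.1,0.2],0],[[0,0.1,0.2],0]])

```text
t: 31.85
ee_pos: [589.3, 197.4, 93.3]
orientation: [-2.464, 1.893, -0.013]
ft_force: [-0.6, -0.7, 8.6]
width: 0.4
```

arm_command(increments=[[[0,0.15,0.3],0],[[0,0.15,0.3],0]])

```text
t: 32.05
ee_pos: [588.7, 197.5, 90.0]
orientation: [-2.461, 1.89, -0.018]
ft_force: [-0.9, 0.5, 6.6]
width: 0.3
```

arm_command(increments=[[[0,0.15,0.3],0],[[0,0.1,0.2],0]])

```text
t: 32.25
ee_pos: [588.3, 197.8, 87.5]
orientation: [-2.458, 1.887, -0.022]
ft_force: [-0.3, 0.1, 9.0]
width: -0.1
```

arm_command(increments=[[[0,0.1,0.2],0],[[0,0.1,0.2],0]])

```text
t: 32.45
ee_pos: [589.0, 198.1, 86.6]
orientation: [-2.454, 1.884, -0.027]
ft_force: [-0.5, -1.1, 10.5]
width: 0.4
```

arm_command(increments=[[[0,0.15,0.3],0],[[0,0.15,0.3],0]])

```text
t: 32.65
ee_pos: [589.3, 198.4, 84.1]
orientation: [-2.449, 1.88, -0.034]
ft_force: [-1.8, -0.1, 10.3]
width: 0.4
```

arm_command(increments=[[[0,0.15,0.4],0]])

```text
t: 32.75
ee_pos: [590.3, 198.8, 82.7]
orientation: [-2.446, 1.877, -0.039]
ft_force: [-1.9, -0.9, 23.1]
width: 0.2
```

```bash
python3 go.py; python3 tilt.py|head -1; python3 exp.py
```

```text
t 32.75 p [590.3 198.8  82.7] yaw -74.99 tilt 3.62 F [-1.9 -0.9 23.1] w 0.2 q [0.3  0.58 1.76 0.02 0.74 1.59]
tcp s,l,z 61.7 24.4 82.7
expected marks z 34 [[361.9, 202.8], [386.6, 201.7], [364.1, 234.0], [389.2, 232.7]]
expected marks z 24 [[361.4, 203.4], [385.8, 202.3], [363.6, 234.3], [388.3, 233.1]]
[(21, [362.3, 235.3])]
```

arm_command(increments=[[[0,0,-1],0],[[0,0,-2],0],[[0,0,-4],0],[[0,0,-4],0],[[4,0.5,0],0],[[4,0.5,0],0],[[4,0.5,0],0],[[4,0.5,0],0],[[4,0.5,0],0],[[0,0,0],0]])

```text
t: 33.8
ee_pos: [614.0, -9.2, 197.9]
orientation: [-2.447, 1.867, -0.048]
ft_force: [0.0, 0.6, -0.1]
width: 0.2
```

```bash
python3 look.py 16; python3 go.py
```

```text
[[359.7, 204.3], [384.8, 202.5], [362.5, 235.2], [387.3, 233.6]] [[272.5, 198.3], [243.1, 202.7], [265.7, 172.1], [238.5, 179.4]]
world [525.5 118.7 123.6] s -21.6 seat x,l,z [ 38.  -36.2  22.6] e 1.2
world [514.1 181.2 132.7] s -16.4 seat x,l,z [38.1 27.1 33.1] e 1.7
world [593.  138.   84.9] s 48.6 seat x,l,z [-42.2 -35.1  24.2] e 1.6
world [575.7 199.5  85.2] s 47.8 seat x,l,z [-41.3  28.8  24.1] e 2.1
mean [-1.9 -3.9 26. ]
t 33.9 p [613.5  -5.9 197.8] yaw -74.56 tilt 4.04 F [0.4 0.2 0.3] w 0.4 q [-0.05  0.41  1.72  0.04  0.95  1.23]
```

Three corners are home (22.6 to 24.2) and the last is up (33.1). Now the final uphill +y-side corner.

```bash
python3 go.py 523.8 179.6 185 -75
```

```text
t 33.9 p [613.5  -5.9 197.8] yaw -74.56 tilt 4.04 F [0.4 0.2 0.3] w 0.4 q [-0.05  0.41  1.72  0.04  0.95  1.23]
tool shift cm [-20.25   3.8    1.32]
turn 0.44
```

arm_command(increments=[[[-4,0.7,0],0],[[-4,0.7,0],0],[[-4,0.7,0],0],[[-4,0.7,0],0],[[-3,0.6,0],0],[[0,0,0],0],[[0,0,0],0]])

```text
t: 34.6
ee_pos: [523.8, 182.0, 199.0]
orientation: [-2.454, 1.855, -0.045]
ft_force: [0.4, -1.0, -0.3]
width: 0.6
```

```bash
python3 go.py 523.8 179.6 155 -75
```

```text
t 34.6 p [523.8 182.  199. ] yaw -74.14 tilt 4.1 F [ 0.4 -1.  -0.3] w 0.6 q [0.3  0.32 1.85 0.02 0.9  1.59]
tool shift cm [0.3  0.38 4.38]
turn 0.86
```

arm_command(increments=[[[0.2,0.3,2],0.8],[[0,0,1.5],0],[[0,0,0.5],0],[[0,0,0],0],[[0,0,0],0]])

```text
t: 35.1
ee_pos: [525.8, 180.2, 159.1]
orientation: [-2.439, 1.87, -0.047]
ft_force: [0.8, -0.3, -0.2]
width: 0.5
```

```bash
python3 go.py 523.8 179.6 138 -75; python3 tilt.py|head -1
python3 - <<'E'
from h import *
S=get_image("scene")
save("pics/s17.png",S,(310,120,460,245),5)
E
```

```text
t 35.1 p [525.8 180.2 159.1] yaw -74.93 tilt 4.24 F [ 0.8 -0.3 -0.2] w 0.5 q [0.3  0.38 1.88 0.02 0.81 1.6 ]
tool shift cm [0.04 0.36 2.09]
turn 0.07
tcp s,l,z -5.5 23.1 159.1
```

View pics/s17.png

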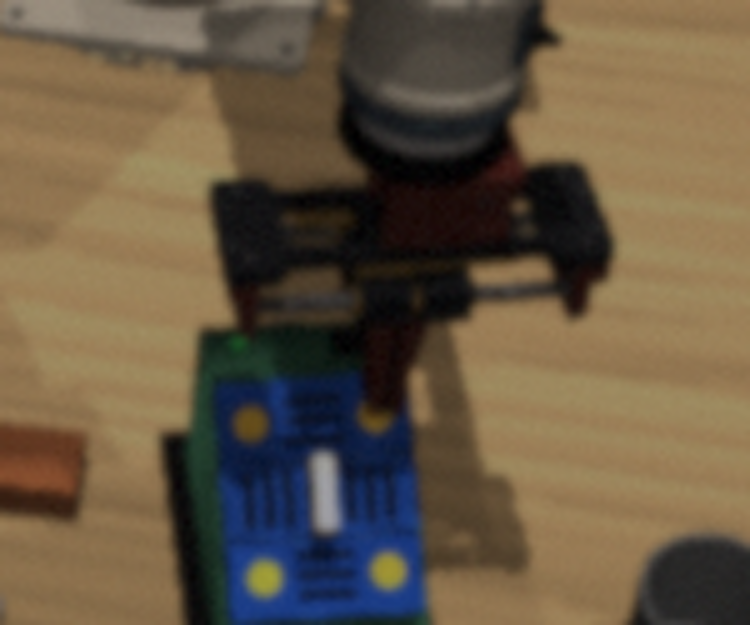

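The fingers are over the last mark (crop (378,415)).

arm_command(increments=[[[0,0.2,1.0],0],[[0,0.1,0.6],0],[[0,0.05,0.3],0]])

```text
t: 35.45
ee_pos: [524.8, 179.9, 140.3]
orientation: [-2.436, 1.87, -0.05]
ft_force: [0.0, -0.5, -0.1]
width: 0.3
```

arm_command(increments=[[[0,0.05,0.2],0],[[0,0.1,0.2],0]])

```text
t: 35.65
ee_pos: [523.4, 179.6, 135.5]
orientation: [-2.436, 1.87, -0.049]
ft_force: [0.1, 1.2, 4.8]
width: 0.5
```

arm_command(increments=[[[0,0.1,0.3],0],[[0,0.15,0.3],0]])

```text
t: 35.85
ee_pos: [523.2, 180.0, 130.8]
orientation: [-2.433, 1.868, -0.053]
ft_force: [-0.3, 0.6, 7.4]
width: 0.6
```

arm_command(increments=[[[0,0.15,0.3],0],[[0,0.15,0.3],0]])

```text
t: 36.05
ee_pos: [522.3, 180.3, 126.3]
orientation: [-2.43, 1.865, -0.056]
ft_force: [-2.3, 1.0, 11.3]
width: 0.9
```

arm_command(increments=[[[0,0.1,0.3],0],[[0,0.1,0.3],0]])

```text
t: 36.25
ee_pos: [523.4, 181.0, 123.1]
orientation: [-2.426, 1.862, -0.061]
ft_force: [-3.2, -2.5, 24.0]
width: 0.9
```

arm_command(increments=[[[0,0.1,0.3],0]])

```text
t: 36.35
ee_pos: [524.8, 181.5, 122.3]
orientation: [-2.423, 1.859, -0.066]
ft_force: [-1.7, -2.1, 19.1]
width: 0.1
```

arm_command(increments=[[[0,0.1,0.3],0]])

```text
t: 36.45
ee_pos: [526.2, 181.9, 121.6]
orientation: [-2.42, 1.856, -0.071]
ft_force: [-1.6, -1.8, 17.3]
width: 0.3
```

arm_command(increments=[[[0,0,-1],0],[[0,0,-2],0],[[0,0,-4],0],[[4,0,0],0],[[4,0,0],0],[[4,0,0],0],[[4,0,0],0],[[4,0,0],0],[[0,0,0],0]])

```text
t: 37.35
ee_pos: [574.9, -19.2, 194.8]
orientation: [-2.422, 1.846, -0.078]
ft_force: [-0.2, 0.2, 0.3]
width: 0.6
```

```bash
python3 look.py 18; python3 go.py
```

```text
[[360.5, 204.0], [385.0, 203.0], [362.5, 234.9], [387.3, 233.6]] [[271.8, 198.4], [242.9, 205.7], [265.6, 172.3], [238.4, 179.2]]
world [525.1 120.4 124.7] s -21.6 seat x,l,z [ 38.6 -34.5  23.6] e 1.7
world [508.9 182.4 124.7] s -21.2 seat x,l,z [38.2 29.6 23.8] e 1.4
world [592.5 138.1  85.4] s 48.1 seat x,l,z [-41.4 -34.9  24.4] e 1.3
world [576.1 199.5  85.7] s 48.2 seat x,l,z [-41.3  28.7  24.7] e 1.9
mean [-1.5 -2.8 24.1]
t 37.45 p [573.6 -16.2 194.5] yaw -74.47 tilt 6.14 F [-0.1  0.4  0.3] w 0.3 q [-0.08  0.34  1.83  0.07  0.87  1.18]
```

View pics/t18.png

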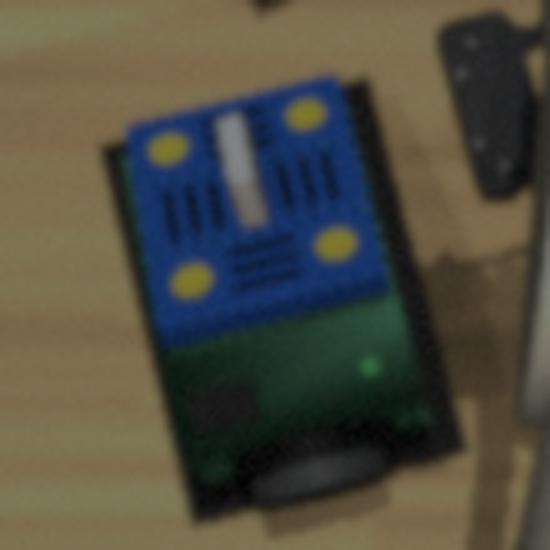

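All four marks are at 23.6 to 24.7 mm, the cover lies flush, and the arm is clear. Handing in.

```bash
python3 -c "
from workcell import *
print(close_job())"
```

```text
the job is handed in; nothing more can be done
None
```

The blue cover is on the seat with all four corners home, let go, and the job is handed in; no verdict came back.

- **Placing:** I gripped the smaller blue cover by its bar and let it pivot in the pads to about 25°, against the extractor's flat top. The first release failed: the cover slid about 13 mm downhill. I measured it, regripped it and laid it again. It then rested on all four clips, with the marks at 33.8–34.0 mm.
- **Pressing:** I pressed the corners one at a time. The largest force in the readings after each press move was about 25 N. After each corner I checked from both cameras. Home corners read 22–24 mm and the rest 33–36 mm, so one, two and three corners down were each seen in turn.
- **Final check:** The marks read 23.6, 23.8, 24.4 and 24.7 mm, against a limit of 26 mm. The cover sits about 1.5 mm in x and 3 mm in y off the seat's middle. The arm was clear with no contact force, at 37 s on the clock.
- **Disagreements:**
  - Some home corners read 1–2 mm under the stated 24 mm, which is about the calibration error.
  - The tool had drifted to about 6° of tilt by the end, with no visible effect.
  - I never commanded contact with the chisel, offcut or pot, but I did not measure their positions again at the end.

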